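# Shift a casting flask inside a bench cabinet with a lifting fork

### The arm

A 6-joint arm with a two-finger parallel gripper is mounted at the origin on a cart in front of the work surface, level with it; the furniture and walls round the work are solid. World frame = base frame: x ahead of the robot, y to its left, z up, the work surface at z = 0. Lengths are in m, angles in rad, forces in N, time in s.
With the tool pointing down it reaches from about 0.375 to 0.9 m from the base axis. Payload 3.1 kg.
Tool frame: the origin (TCP) lies at the very end of the fingers, on their centre line; the grasp point (between the pads) lies 19 mm behind it; x points along the fingers, z is the direction in which the jaws open and shut, and the axes are right-handed (so a half turn about x gives the same grasp; the last joint's range is limited). The gripper opens to 85 mm and grips with 20 to 120 N. Pads are 22 mm wide; open, the fingers measure 114 mm over their backs; the gripper's body (76 mm by 85 mm) begins 54 mm behind the grasp point. The pads swing forward as they close: fully open they stand 13 mm farther back than shut.
Start: joints at [0.947, 0.527, 1.433, -0, 1.181, -0.178], TCP at [0.269, 0.564, 0.231] pointing down, gripper open.
Joint ranges: [-3.08, 3.08], [-0.75, 2.2], [0.22, 2.44], [-1.43, 4.57], [0, 2.65], [-2.85, 2.85]. Speed limits (rad/s): [2.79, 2.79, 3.14, 3.14, 3.14, 3.14].

### API

Orientations are given as a unit quaternion [x, y, z, w].
In Python, from station import manip, viewer, job gives the robot as it stands.
- The arm moves only by the tool move_arm, never from a script. Its argument "deltas" is one flat list of numbers, 7 for each row, row after row: the finger opening in mm, from 0 to 85.4, then the shift along the tool's x, y, z in mm, then the turn, a rotation vector about the tool's x, y, z in degrees. In form: [jaw, tx, ty, tz, rx, ry, rz, jaw, tx, ty, tz, rx, ry, rz, ...]. A call has 1 to 10 rows; each row shifts and turns the commanded pose from where the row before left it, along the tool's axes as they then stand; what a row does not reach is not made up. A row lasts 1/10 s, in which the tool goes at most 50 mm and 8.59 degrees, less where a joint would pass 70% of its speed; a pose out of reach is approached as far as the arm can. A call is refused whole if a number of a shift passes 50 or a number of a turn 8.59, either way. A call with a gripper value outside its range is refused whole. The fingers move at their own pace and stop on an object; "force" is the grip in N (left out, the last holds). Time passes only in rows, so rows that do not move let the fingers close. It gives the time, the measured TCP pose, the force and the opening at its end, in the units of the state.
- manip.sense(): the state, without advancing time (a new reading comes with each control period).
- viewer.snapshot(name): name is "scene" or "top" or "wrist"; returns a dict with "image" (384x512x3 uint8, red, green, blue), "depth" (384x512 float32, m along the optical axis (not along the pixel's ray), 0 where there is no reading), "fovy" (degrees; the focal length in pixels is half the picture's height over the tangent of half this angle, whatever the lens; pixels are square), "cx", "cy" (the principal point, pixels), "R" (3x3) and "t" (3): a world point X has camera coordinates R X + t. Camera axes: x right, y down, z forward; pixel columns grow to the right and rows downward; lengths in m; the calibration is good to about 2 mm. A picture is of the moment at which its call begins.
- job.sign_off(): hands the job in, once; it reports no verdict.
The state is a dict: "t": time; "q": joint angles; "qd": joint speeds; "tau": joint torques, N m; "tcp_pos": TCP position; "tool_rot": TCP orientation; "force": force on the tool from outside, world axes, zero at the start; "ft_torque": the same for the moment, N m; "finger_gap": opening from 0.0 (shut) to 1.0 (fully open).
Only numpy, scipy, OpenCV 4.12 (cv2) and the standard library are available. Lean on these libraries where they do the work, as an engineer would, in place of code of your own. Each camera call takes 0.05 s, during which the arm holds its last target.

### The job

The steel casting flask stands on the round pedestal inside the closed clear cabinet. Take the wooden-handled lifting fork from the bench, reach in through the round port, lift the flask off the pedestal by the underside of its collar and set it down gently, upright and centred, on the round top of the adjustable stand beside it, without knocking it over and without banging the cabinet or bearing hard on the stand or pedestal. Then draw the fork out and lay it flat on the bench clear of the cabinet, leaving the other things where they are.

Things in the scene. Friction and masses are not known exactly. Their poses are not given: they have to be found in the camera images.
- cabinet: Fixed closed cabinet of clear plastic in an aluminium frame: 190 mm deep (own x), 240 mm wide (own y), 270 mm tall, floor plate 10 mm thick. Origin: centre of the underside on the bench. Own x points from the port wall into the cabinet, z up. The walls are 5 to 6 mm thick; only the round port is open. The port wall faces roughly to the robot's right (world -y).
- port (a point): Centre of the round port, in the middle of the port wall's thickness: 96 mm clear diameter, 158 mm above the bench, 87 mm from the cabinet's origin along its -x. The metal collar round it is 12 mm deep along the port's axis and 112 mm across outside.
- pedestal: Fixed plain round steel column on the cabinet floor, 52 mm diameter, foot 76 mm; origin at its underside centre (10 mm above the bench), flat top 130 mm above the origin. About 110 mm behind the port and about 50 mm to one side of the port's axis; either side.
- stand: Fixed stand on the cabinet floor, at the other side of the port's axis from the pedestal (about 100 mm from it): 66 mm square foot, round stem with a clamp, and a flat round steel top of 72 mm diameter. Origin at its underside centre (10 mm above the bench). The top is clamped firmly at a height that is not reported: its upper face lies anywhere from 100 to 130 mm above the origin, and has to be found by feel or by sight.
- flask: Loose steel flask, 64 mm tall, 0.1 to 0.2 kg: round barrel of 44 mm diameter with a flat collar (flange) of 68 mm diameter, 6 mm thick, whose underside is 28 mm above the flask's foot. Origin: centre of its foot; z up along its axis. It stands free on the pedestal, centred within 2 mm.
- fork: Loose lifting fork, 301 mm long, 0.22 kg, lying flat on the bench. Origin: under the middle of the wooden handle, at its underside; own x points along the shank to the tines, z up. Handle: x -50 to 50 mm, 22 wide, 40 tall. Shank: 10 mm diameter at z 5 mm, x 50 to 178. Cross-bar: x 175 to 187, 62 wide, 6 thick.
- fork_mid (a point): Point midway between the fork's two tines, level with their upper faces; 215 mm from the fork's origin along its x, 6 mm up. Tines: 6 mm wide, 6 mm thick, reaching from 28 mm behind this point to 36 mm ahead of it, with a 50 mm gap between. The flask's barrel goes between them and its collar rests on both when the flask's axis is about at this point.
- findings_tin: Bystander: flat tin 60 x 90 x 25 mm lying on the bench; origin at its underside centre.
- flux_pot: Bystander: small screw-lid pot, 51 mm diameter, 46 mm tall; origin at its underside centre.
- jar: Bystander: jar with a dark lid, 70 mm diameter, 86 mm tall; origin at its underside centre.
- black_pliers: Bystander: black-handled pliers, 140 mm long, lying on the bench; origin at the underside centre.

How it is judged:
By the outcome, as a careful person would: the job done as asked, in the order asked, and still so for the second after the job is handed in, with the robot touching nothing.
It also fails if it takes over 72 s, if anything falls off the work surface, if the arm or the gripper's body presses on something with over 40 N, if the wrist force passes 120 N, or if a joint passes its speed limit or range.

## Working session

There is one attempt and no reset: what is moved stays moved. The work goes in short steps, Python scripts to look and compute and a tool call to move; the robot and the scene stay as the last step left them, time stands still between calls to the robot, and variables do not carry over. Pictures are saved under pics/ and viewed, and the job is handed in when it is done.

Besides the shell and the picture viewer there is one more tool, called after "Call:" as name(argument=value, ...) on one line, values as JSON. move_arm: Moves the arm, as the interface text tells. Its arguments: {"type":"object","properties":{"deltas":{"type":"array"},"force":{"type":"number"}},"required":["deltas"]}

```bash
ls; mkdir -p pics
cat > h.py <<'E'
import numpy as np, cv2, pickle
from station import manip, viewer, job
def snap(n,fn):
    s=viewer.snapshot(n); cv2.imwrite('pics/'+fn+'.png',cv2.cvtColor(s['image'],cv2.COLOR_RGB2BGR)); pickle.dump(s,open('pics/'+fn+'.pkl','wb')); return s
def load(fn): return pickle.load(open('pics/'+fn+'.pkl','rb'))
def cloud(s):
    d=s['depth']; H,W=d.shape; f=H/2/np.tan(np.radians(s['fovy'])/2)
    u,v=np.meshgrid(np.arange(W),np.arange(H))
    P=np.stack([(u-s['cx'])/f*d,(v-s['cy'])/f*d,d],-1)
    return (P-s['t'])@s['R']   # R^T (P-t)
def ray(s,u,v):
    f=s['depth'].shape[0]/2/np.tan(np.radians(s['fovy'])/2)
    o=-s['R'].T@s['t']; d=s['R'].T@np.array([(u-s['cx'])/f,(v-s['cy'])/f,1]); return o,d
def onz(s,u,v,z):
    o,d=ray(s,u,v); return o+d*(z-o[2])/d[2]
def proj(s,X):
    f=s['depth'].shape[0]/2/np.tan(np.radians(s['fovy'])/2)
    c=np.atleast_2d(X)@s['R'].T+s['t']; return np.c_[c[:,0]/c[:,2]*f+s['cx'],c[:,1]/c[:,2]*f+s['cy']]
E
python3 - <<'E'
from h import *
for n in ['scene','top','wrist']:
    s=snap(n,n+'0'); print(n,s['fovy'],s['cx'],s['cy'],-s['R'].T@s['t'], s['R'][2])
    im=cv2.imread(f'pics/{n}0.png')
print(manip.sense())
E
```

```text
pics
scene 47.24092326112908 266.00204841480183 190.2839415558944 [ 0.35449394 -0.80806209  0.92741975] [ 0.1575948   0.6950155  -0.70151075]
top 53.860829952436006 251.69261836320226 193.3254188844404 [-0.11346869  0.08350904  0.95336726] [ 0.6069941  -0.06034178 -0.79241216]
wrist 71.09205613542483 251.6797675042245 190.08489214300891 [0.19333204 0.59959924 0.37365645] [ 0.28865653 -0.13996813 -0.94714642]
{'t': 0.15, 'q': array([ 9.46488312e-01,  5.28252366e-01,  1.43362983e+00, -2.46178911e-05,
        1.18141639e+00, -1.78501008e-01]), 'qd': array([ 0.00019318, -0.00062224, -0.00492453,  0.00256936,  0.00083216,
        0.00100608]), 'tau': array([ 6.04590659e-04, -4.42746627e+01, -1.78275740e+01, -2.16911908e-04,
        5.58945554e-03,  7.68474649e-06]), 'tcp_pos': array([0.2691359 , 0.56345797, 0.23055164]), 'tool_rot': array([-0.37733482,  0.59871518,  0.37686799,  0.59760278]), 'force': array([-0.14947912, -0.84657891,  0.81527958]), 'ft_torque': array([ 0.02634283, -0.01484887,  0.01362564]), 'finger_gap': 1.0037796579910934}
```

View pics/scene0.png

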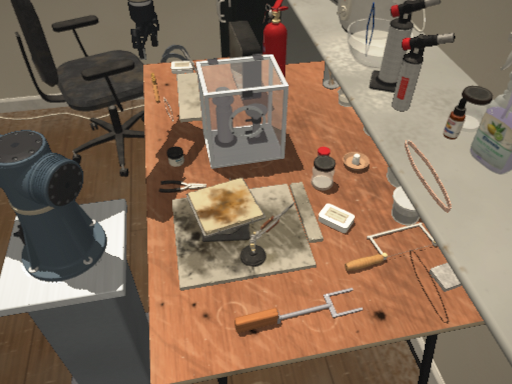

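View pics/top0.png

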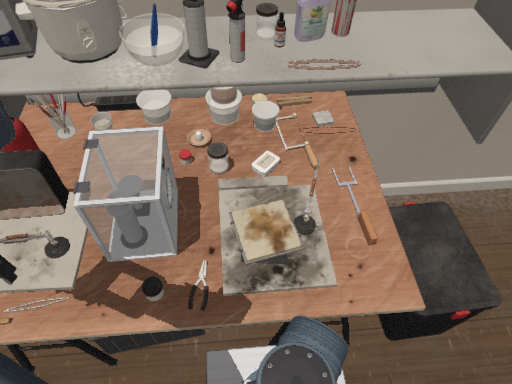

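View pics/wrist0.png

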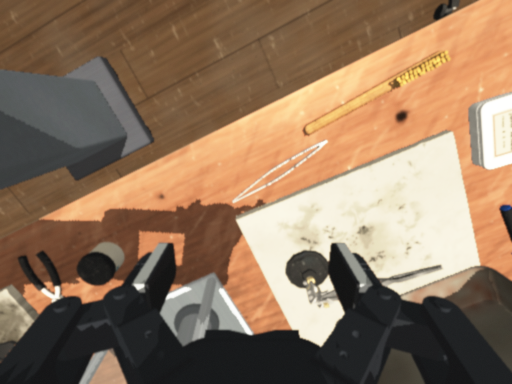

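The scene view shows the cabinet around (243,110), with the fork at (300,308) at the near end of the bench. I'll enlarge both and check the depth.

Run:
```python
from h import *
a=cv2.imread('pics/scene0.png'); b=cv2.imread('pics/top0.png')
cv2.imwrite('pics/c1.png',cv2.resize(a[45:175,185:300],None,fx=4.6,fy=4.6,interpolation=cv2.INTER_CUBIC))
cv2.imwrite('pics/c2.png',cv2.resize(b[120:265,75:190],None,fx=4,fy=4,interpolation=cv2.INTER_CUBIC))
cv2.imwrite('pics/c3.png',np.hstack([cv2.resize(a[280:340,225:370],None,fx=3.5,fy=3.5),cv2.resize(b[160:245,320:385],None,fx=3.5,fy=3.5)[:210]]))
for n in ['scene0','top0']:
    s=load(n); P=cloud(s); 
    m=(s['depth']>0)&(P[...,2]>0.006)&(P[...,2]<0.05)&(P[...,1]<-0.15)&(P[...,0]<0.75)&(P[...,0]>0.2)
    q=P[m]; print(n,m.sum(),q.min(0) if len(q) else 0,q.max(0) if len(q) else 0)
s=load('scene0');P=cloud(s)
for u,v in [(228,105),(225,130),(258,115),(240,80),(245,150),(255,130),(288,315),(262,318),(232,260)]: print(u,v,P[v,u].round(3))
```

```text
scene0 3307 [ 0.28620056 -0.33413951  0.00600409] [ 0.74968328 -0.15000249  0.04349654]
top0 1782 [ 0.28457763 -0.33640638  0.00601467] [ 0.74974427 -0.15000353  0.04457064]
228 105 [0.477 0.241 0.228]
225 130 [0.464 0.239 0.144]
258 115 [0.581 0.326 0.123]
240 80 [0.522 0.3   0.269]
245 150 [0.523 0.241 0.057]
255 130 [0.575 0.347 0.05 ]
288 315 [ 0.525 -0.312  0.011]
262 318 [ 0.461 -0.324  0.041]
232 260 [ 0.422 -0.134  0.014]
```

View pics/c1.png

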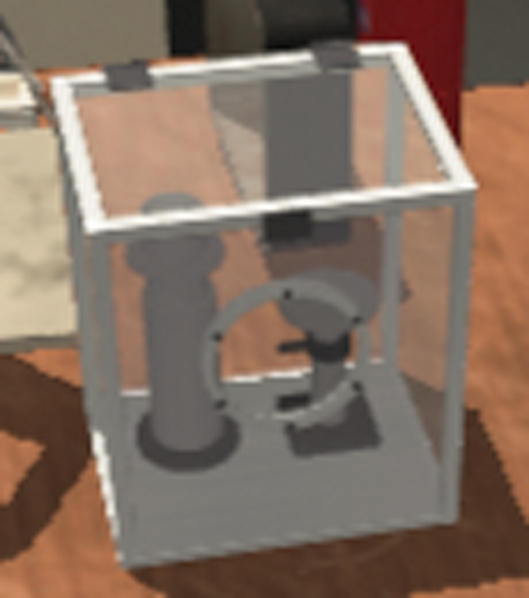

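View pics/c2.png

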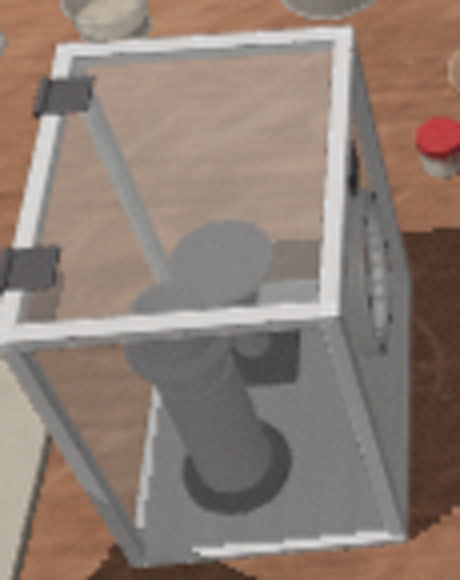

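View pics/c3.png

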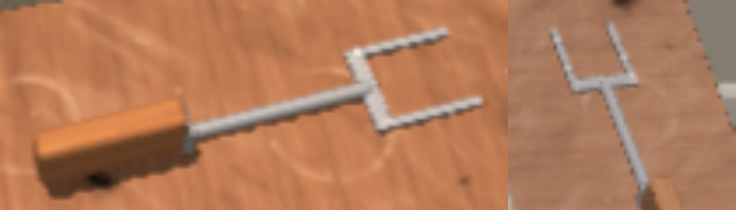

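The views show the pedestal with the flask on the robot side (low x) and the stand on the far side (higher x). The fork lies with its tines toward +x. Next I'll fit the poses.

Run:
```python
from h import *
from scipy.optimize import least_squares
for n,r in [('scene0',(45,175,185,300)),('top0',(120,265,75,190))]:
    s=load(n);P=cloud(s)
    a,b,c,d=r; Q=P[a:b,c:d]
    y=np.clip((Q[...,1]-0.2)/0.3*255,0,255).astype(np.uint8); z=np.clip(Q[...,2]/0.3*255,0,255).astype(np.uint8)
    k=3.4
    cv2.imwrite('pics/d_'+n+'.png',np.hstack([cv2.applyColorMap(cv2.resize(q,None,fx=k,fy=k,interpolation=0),cv2.COLORMAP_JET) for q in (y,z)]))
# fork
from scipy.spatial import cKDTree
pts=[]
for n in ['scene0','top0']:
    s=load(n);P=cloud(s)
    m=(s['depth']>0)&(P[...,1]<-0.24)&(P[...,0]<0.75)&(P[...,0]>0.36)
    for lo,hi in((.03,.06),(.004,.015)):
        q=P[m&(P[...,2]>lo)&(P[...,2]<hi)]
        print(n,lo,len(q),q.mean(0),q.min(0),q.max(0))
    q=P[m&(P[...,2]>.036)][:,:2].astype(np.float32); print(cv2.minAreaRect(q))
```

```text
scene0 0.03 449 [ 0.45023819 -0.31818902  0.03842692] [ 0.40143516 -0.32976348  0.0300674 ] [ 0.50139264 -0.30149566  0.04349654]
scene0 0.004 591 [ 0.57706733 -0.31169783  0.00756138] [ 0.36713724 -0.40501681  0.00400522] [ 0.74422168 -0.24233902  0.01497487]
((0.4506213963031769, -0.31638097763061523), (0.09761534631252289, 0.02196834422647953), 4.19333553314209)
top0 0.03 241 [ 0.44629156 -0.31035087  0.03830292] [ 0.39929    -0.32513614  0.03028517] [ 0.49777672 -0.2979526   0.04457064]
top0 0.004 320 [ 0.57551183 -0.30324802  0.00754468] [ 0.36362204 -0.40130068  0.00400019] [ 0.7495614 -0.2408342  0.0147515]
((0.44917210936546326, -0.31133291125297546), (0.0983320102095604, 0.02199094370007515), 3.517092704772949)
```

View pics/d_scene0.png

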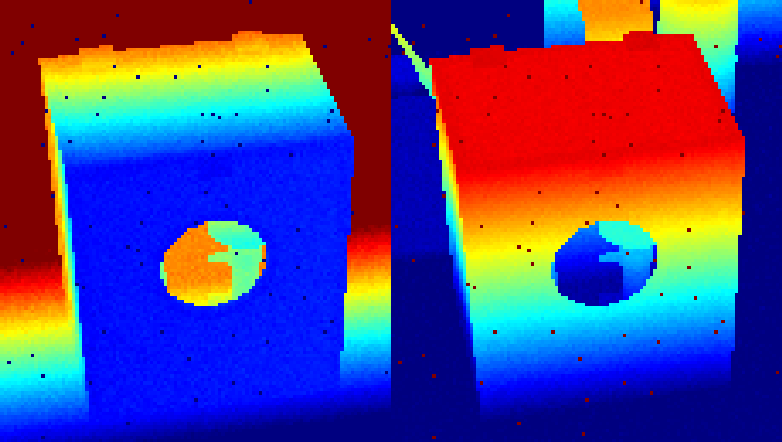

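View pics/d_top0.png

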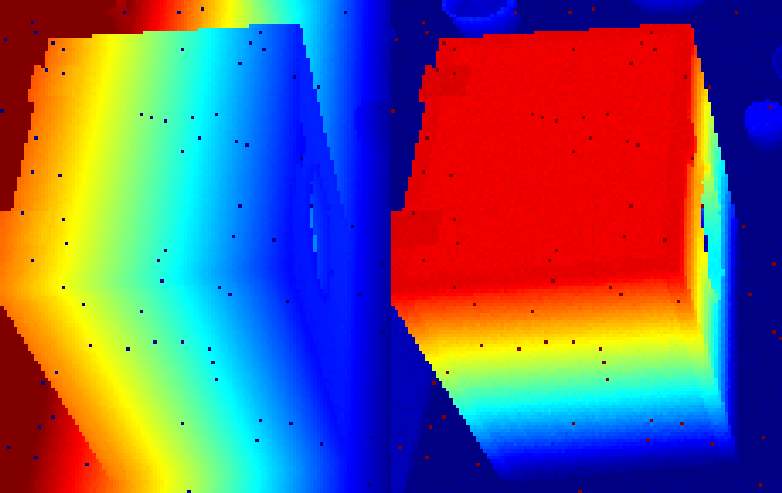

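Run:
```python
from h import *
from scipy.optimize import least_squares
def plane(q):
    for _ in range(5):
        c=q.mean(0); n=np.linalg.svd(q-c,full_matrices=False)[2][2]; r=(q-c)@n; q=q[abs(r)<max(.003,2*r.std())]
    return c,n*np.sign(n[np.argmax(abs(n))]),r.std(),len(q)
for n in ['scene0','top0']:
    s=load(n);P=cloud(s);ok=s['depth']>0
    m=ok&(P[...,2]>.03)&(P[...,2]<.25)&(abs(P[...,1]-.245)<.02)&(P[...,0]>.35)&(P[...,0]<.75)
    c,nn,sd,k=plane(P[m]); print(n,'front',c.round(4),nn.round(4),sd.round(4),k, 'ang',np.degrees(np.arctan2(nn[0],nn[1])))
    m=ok&(P[...,2]>.262)&(P[...,2]<.28)&(P[...,0]>.35)&(P[...,0]<.75)&(P[...,1]>.2)&(P[...,1]<.5)
    q=P[m]; r=cv2.minAreaRect(q[:,:2].astype(np.float32)); print('top',np.median(q[:,2]),r)
# port hole in scene: boundary where depth jumps
s=load('scene0');P=cloud(s)
sub=P[100:140,225:270]; 
mm=(sub[...,1]>.30)
v,u=np.nonzero(mm); print('stand-top candidates')
q=sub[mm&(sub[...,2]>.11)&(sub[...,2]<.15)]; print(len(q),np.median(q,0),q.min(0),q.max(0)); h=np.histogram(q[:,2],bins=np.arange(.11,.151,.002)); print(h[0])
```

```text
scene0 front [0.5299 0.2426 0.1453] [-0.0226  0.9997  0.0011] 0.0017 3548 ang -1.2959929264084253
top 0.26813751327086577 ((0.5304368734359741, 0.33545297384262085), (0.24064289033412933, 0.2047756463289261), 1.2723987102508545)
top0 front [0.5139 0.2451 0.1475] [-0.0202  0.9998  0.0042] 0.0014 1007 ang -1.158689343363096
top 0.2686648065207783 ((0.5277165174484253, 0.3388192057609558), (0.24228815734386444, 0.19985421001911163), 1.503456711769104)
stand-top candidates
98 [0.5676278  0.33535004 0.12392479] [0.54559868 0.31658567 0.11489883] [0.59246269 0.36075809 0.12777214]
[ 0  0  2  6  4 14 24 39  9  0  0  0  0  0  0  0  0  0  0  0]
```

```bash
cat > ov.py <<'E'
from h import *
import sys
def circ(c,r,z,n=60):
    a=np.linspace(0,2*np.pi,n); return np.c_[c[0]+r*np.cos(a),c[1]+r*np.sin(a),np.full(n,z)]
def draw(fn,out,r,k,items):
    s=load(fn); im=cv2.cvtColor(s['image'],cv2.COLOR_RGB2BGR); a,b,c,d=r
    I=cv2.resize(im[a:b,c:d],None,fx=k,fy=k,interpolation=cv2.INTER_CUBIC)
    I=cv2.convertScaleAbs(I,alpha=1.3)
    for X,col in items:
        p=(proj(s,X)+0.5-[c,a])*k
        cv2.polylines(I,[np.round(p).astype(np.int32)],False,col,1,cv2.LINE_AA)
    cv2.imwrite(out,I)
def cabitems(O=(.529,.335),yaw=np.radians(1.25),ped=None,st=None,zt=.125):
    ex=np.array([-np.sin(yaw),np.cos(yaw)]); ey=np.array([-np.cos(yaw),-np.sin(yaw)])
    w=lambda x,y,z:[*(np.array(O)+x*ex+y*ey),z]
    it=[]
    for z in(0,.27): it.append((np.array([w(-.095,-.12,z),w(-.095,.12,z),w(.095,.12,z),w(.095,-.12,z),w(-.095,-.12,z)]),(0,0,255)))
    a=np.linspace(0,2*np.pi,60)
    it.append((np.array([w(-.090,.048*np.cos(t),.158+.048*np.sin(t)) for t in a]),(0,255,0)))
    it.append((np.array([w(-.094,.056*np.cos(t),.158+.056*np.sin(t)) for t in a]),(0,255,255)))
    P=ped if ped is not None else w(.023,.05,0)[:2]; S=st if st is not None else w(.023,-.05,0)[:2]
    it+= [(circ(P,.038,.015),(255,0,0)),(circ(P,.034,.174),(255,0,255)),(circ(P,.034,.168),(255,0,255)),(circ(P,.022,.204),(255,255,0)),(circ(P,.026,.14),(255,0,0)),
     (circ(S,.036,zt),(0,165,255))]
    it.append((np.array([[S[0]+i*.033*ey[0]+j*.033*ex[0],S[1]+i*.033*ey[1]+j*.033*ex[1],.01] for i,j in((1,1),(1,-1),(-1,-1),(-1,1),(1,1))]),(0,165,255)))
    return it,P,S
E
python3 - <<'E'
from ov import *
it,P,S=cabitems(); print(P,S)
draw('scene0','pics/e1.png',(45,175,185,300),4.6,it); draw('top0','pics/e2.png',(120,265,75,190),4,it)
E
```

```text
[np.float64(0.47851015629020965), np.float64(0.35690378237110987)] [np.float64(0.5784863589982006), np.float64(0.359085270874566)]
```

View pics/e1.png

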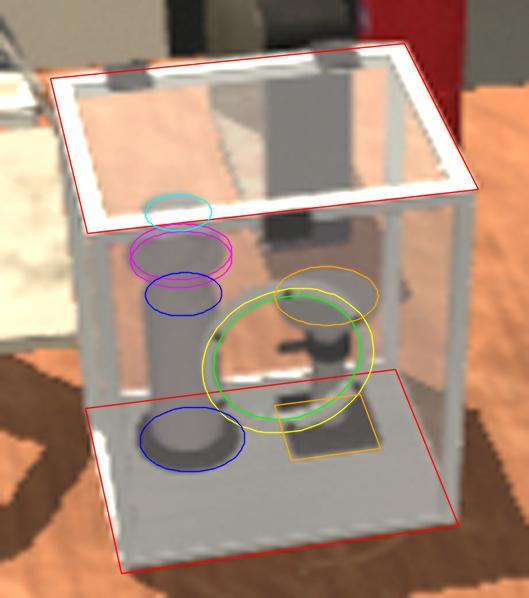

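View pics/e2.png

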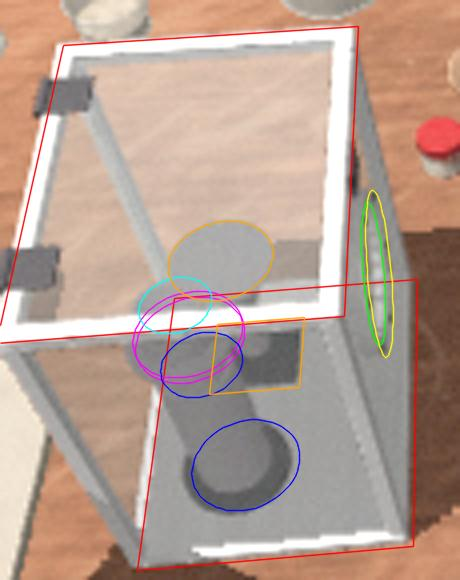

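```bash
cat > mv.py <<'E'
from h import *
from scipy.spatial.transform import Rotation as R
np.set_printoptions(suppress=True,precision=4)
def cur():
    s=manip.sense(); return np.array(s['tcp_pos']),R.from_quat(s['tool_rot']),s
def down(yaw,tilt=0):
    "tool x down, tool z horizontal at world yaw (deg)"
    y=np.radians(yaw); z=np.array([np.cos(y),np.sin(y),0]); x=np.array([0,0,-1.]); return R.from_matrix(np.c_[x,np.cross(z,x),z])
def plan(p1,r1,jaw,n=None,p0=None,r0=None,step=40,rstep=8):
    p,r,_=cur()
    if p0 is not None: p,r=np.array(p0),r0
    D=np.array(p1)-p; w=(r.inv()*r1).as_rotvec(degrees=True)
    n=n or int(max(1,np.ceil(np.linalg.norm(D)*1000/step),np.ceil(np.linalg.norm(w)/rstep)))
    out=[]
    for i in range(n):
        # straight world line, rotated stepwise
        dl=r.inv().apply(D/n)*1000
        out.append([jaw]+[round(float(x),1) for x in dl]+[round(float(x),2) for x in w/n]); r=r*R.from_rotvec(w/n,degrees=True)
    print('n',n); print(','.join(str([x for x in o])[1:-1] for o in out))
E
python3 - <<'E'
from mv import *
p,r,s=cur(); print(p,'\n',r.as_matrix())
print('tool z yaw',np.degrees(np.arctan2(*r.as_matrix()[[1,0],2])))
w=load('wrist0'); c=-w['R'].T@w['t']; print('cam in tool',r.inv().apply(c-p),'view',r.inv().apply(w['R'][2]),'camx',r.inv().apply(w['R'][0]))
E
```

```text
[0.2691 0.5635 0.2306] 
 [[-0.001  -0.9023  0.4312]
 [-0.0014  0.4312  0.9023]
 [-1.      0.0003 -0.0017]]
tool z yaw 64.45769012334152
cam in tool [-0.1431  0.084  -0.0003] view [ 0.9471 -0.3211 -0.0002] camx [0.0003 0.0001 1.    ]
```

Run:
```python
from mv import *
t=np.radians(35)
x=np.array([np.sin(t),0,-np.cos(t)]);z=np.array([0,1.,0]);r=R.from_matrix(np.c_[x,np.cross(z,x),z])
plan([.30,.36,.25],r,85,n=8)
```

```text
n 8
85, -2.4, -14.4, -21.3, -3.09, -0.99, -4.31,85, -1.7, -13.4, -22.0, -3.09, -0.99, -4.31,85, -1.1, -12.3, -22.7, -3.09, -0.99, -4.31,85, -0.7, -11.2, -23.3, -3.09, -0.99, -4.31,85, -0.3, -9.9, -23.9, -3.09, -0.99, -4.31,85, 0.0, -8.6, -24.4, -3.09, -0.99, -4.31,85, 0.2, -7.3, -24.8, -3.09, -0.99, -4.31,85, 0.3, -5.9, -25.1, -3.09, -0.99, -4.31
```

Call:
move_arm(deltas=[85, -2.4, -14.4, -21.3, -3.1, -1, -4.3, 85, -1.7, -13.4, -22, -3.1, -1, -4.3, 85, -1.1, -12.3, -22.7, -3.1, -1, -4.3, 85, -0.7, -11.2, -23.3, -3.1, -1, -4.3, 85, -0.3, -9.9, -23.9, -3.1, -1, -4.3, 85, 0, -8.6, -24.4, -3.1, -1, -4.3, 85, 0.2, -7.3, -24.8, -3.1, -1, -4.3, 85, 0.3, -5.9, -25.1, -3.1, -1, -4.3, 85, 0, 0, 0, 0, 0, 0, 85, 0, 0, 0, 0, 0, 0])

```text
t: 1.15
tcp_pos: [0.3, 0.3602, 0.2503]
tool_rot: [-0.626, 0.325, 0.328, 0.628]
force: [0.6, 0.7, 1.1]
finger_gap: 0.993
```

Run:
```python
from ov import *
from mv import *
p,r,s=cur(); print(p,np.linalg.norm(s['qd']))
snap('wrist','w1'); cv2.imwrite('pics/w1b.png',cv2.resize(cv2.imread('pics/w1.png'),None,fx=1.5,fy=1.5))
```

```text
[0.3    0.3602 0.2503] 0.06456705930020354
```

View pics/w1b.png

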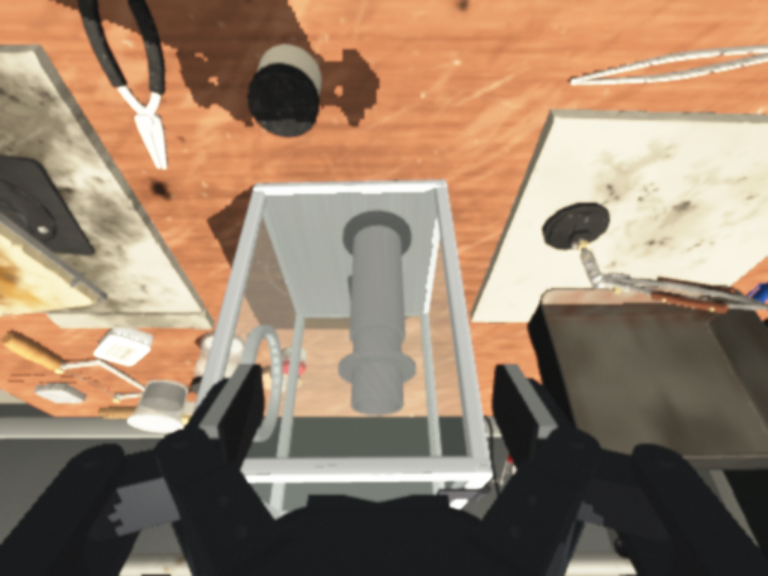

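The wrist view, upside down, shows the pedestal and flask through the side wall at about (375,300), framed by the cabinet edges. I'll overlay the model.

Run:
```python
from ov import *
it,P,S=cabitems(ped=(.476,.360))
draw('w1','pics/e3.png',(110,320,130,340),3.6,it)
draw('scene0','pics/e1.png',(85,155,200,280),8,it); draw('top0','pics/e2.png',(180,255,95,165),8,it)
```

```text
(no output)
```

View pics/e3.png

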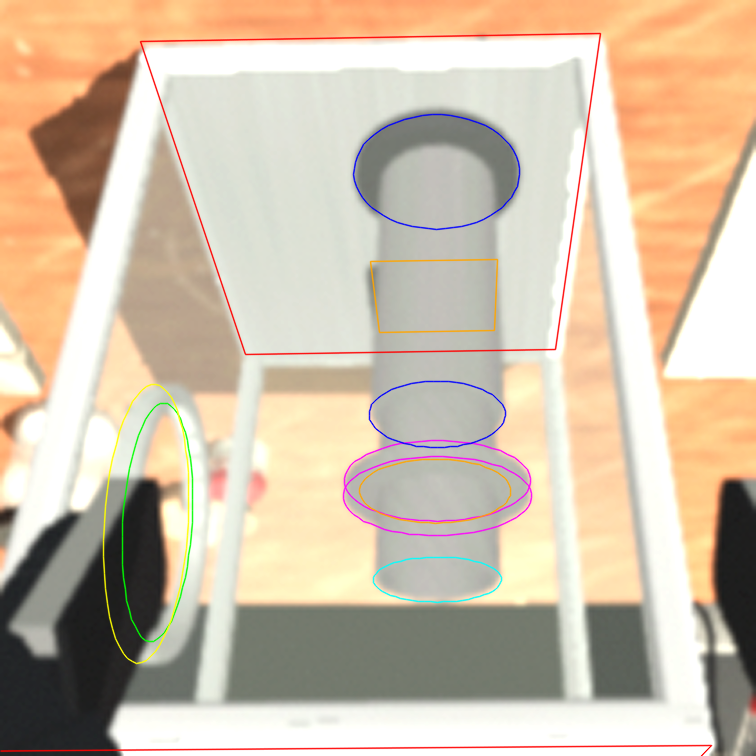

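View pics/e1.png

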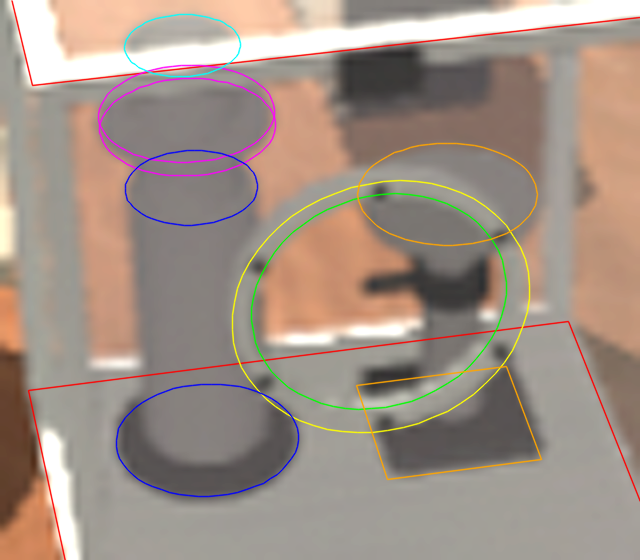

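View pics/e2.png

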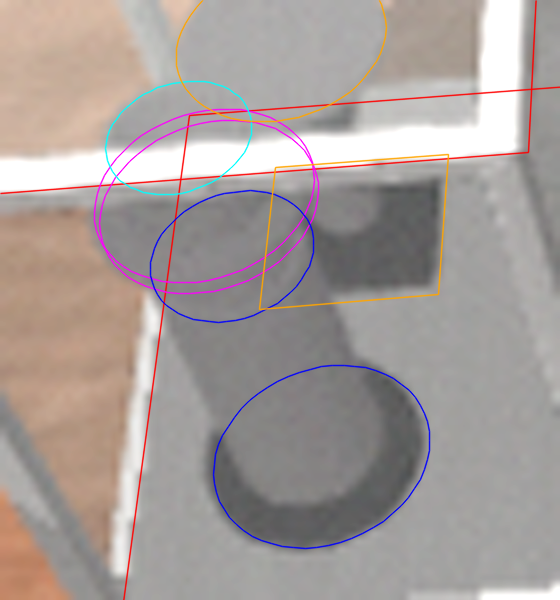

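Run:
```python
from mv import *
plan([.40,.05,.27],down(2),85,n=12)
plan([.46,-.314,.17],down(-86),85,n=12,p0=[.40,.05,.27],r0=down(2))
```

```text
n 12
85, 3.3, -7.7, -25.9, 7.09, 2.26, 2.3,85, 3.9, -11.0, -24.6, 7.09, 2.26, 2.3,85, 4.4, -14.1, -22.9, 7.09, 2.26, 2.3,85, 4.6, -17.0, -20.8, 7.09, 2.26, 2.3,85, 4.6, -19.6, -18.4, 7.09, 2.26, 2.3,85, 4.5, -21.9, -15.6, 7.09, 2.26, 2.3,85, 4.1, -23.8, -12.6, 7.09, 2.26, 2.3,85, 3.6, -25.3, -9.4, 7.09, 2.26, 2.3,85, 2.8, -26.4, -6.1, 7.09, 2.26, 2.3,85, 1.9, -27.1, -2.7, 7.09, 2.26, 2.3,85, 0.9, -27.3, 0.7, 7.09, 2.26, 2.3,85, -0.3, -27.0, 4.1, 7.09, 2.26, 2.3
n 12
85, 8.3, -30.5, 3.9, 7.33, 0.0, 0.0,85, 8.3, -29.7, 7.8, 7.33, 0.0, 0.0,85, 8.3, -28.5, 11.5, 7.33, 0.0, 0.0,85, 8.3, -26.8, 15.1, 7.33, 0.0, 0.0,85, 8.3, -24.7, 18.4, 7.33, 0.0, 0.0,85, 8.3, -22.1, 21.4, 7.33, 0.0, 0.0,85, 8.3, -19.2, 24.0, 7.33, 0.0, 0.0,85, 8.3, -16.0, 26.3, 7.33, 0.0, 0.0,85, 8.3, -12.5, 28.1, 7.33, 0.0, 0.0,85, 8.3, -8.8, 29.5, 7.33, 0.0, 0.0,85, 8.3, -5.0, 30.3, 7.33, 0.0, 0.0,85, 8.3, -1.1, 30.7, 7.33, 0.0, 0.0
```

Call:
move_arm(deltas=[85, 3.3, -7.7, -25.9, 7.1, 2.3, 2.3, 85, 3.9, -11.0, -24.6, 7.1, 2.3, 2.3, 85, 4.4, -14.1, -22.9, 7.1, 2.3, 2.3, 85, 4.6, -17.0, -20.8, 7.1, 2.3, 2.3, 85, 4.6, -19.6, -18.4, 7.1, 2.3, 2.3, 85, 4.5, -21.9, -15.6, 7.1, 2.3, 2.3, 85, 4.1, -23.8, -12.6, 7.1, 2.3, 2.3, 85, 3.6, -25.3, -9.4, 7.1, 2.3, 2.3, 85, 2.8, -26.4, -6.1, 7.1, 2.3, 2.3, 85, 1.9, -27.1, -2.7, 7.1, 2.3, 2.3])

```text
t: 2.2
tcp_pos: [0.3848, 0.1006, 0.2683]
tool_rot: [-0.125, 0.672, 0.067, 0.726]
force: [0.4, -0.0, -0.7]
finger_gap: 0.996
```

Call:
move_arm(deltas=[85, 0.9, -27.3, 0.7, 7.1, 2.3, 2.3, 85, -0.3, -27, 4.1, 7.1, 2.3, 2.3, 85, 8.3, -30.5, 3.9, 7.3, 0, 0, 85, 8.3, -29.7, 7.8, 7.3, 0, 0, 85, 8.3, -28.5, 11.5, 7.3, 0, 0, 85, 8.3, -26.8, 15.1, 7.3, 0, 0, 85, 8.3, -24.7, 18.4, 7.3, 0, 0, 85, 8.3, -22.1, 21.4, 7.3, 0, 0, 85, 8.3, -19.2, 24, 7.3, 0, 0, 85, 8.3, -16, 26.3, 7.3, 0, 0])

```text
t: 3.2
tcp_pos: [0.4394, -0.1966, 0.2054]
tool_rot: [0.335, 0.621, -0.34, 0.621]
force: [0.5, 0.2, 0.5]
finger_gap: 0.998
```

Call:
move_arm(deltas=[85, 8.3, -12.5, 28.1, 7.3, 0, 0, 85, 8.3, -8.8, 29.5, 7.3, 0, 0, 85, 8.3, -5, 30.3, 7.3, 0, 0, 85, 8.3, -1.1, 30.7, 7.3, 0, 0, 85, 0, 0, 0, 0, 0, 0, 85, 0, 0, 0, 0, 0, 0])

```text
t: 3.8
tcp_pos: [0.4581, -0.3169, 0.1725]
tool_rot: [0.479, 0.518, -0.485, 0.517]
force: [-0.3, 0.6, -0.3]
finger_gap: 0.994
```

Run:
```python
from mv import *
p,r,s=cur(); print(p,r.as_matrix(),np.linalg.norm(s['qd']))
s=snap('wrist','w2'); cv2.imwrite('pics/w2b.png',cv2.resize(cv2.imread('pics/w2.png'),None,fx=1.5,fy=1.5))
P=cloud(s);m=(s['depth']>0)&(P[...,1]<-.24)&(P[...,1]>-.37)&(P[...,0]<.75)&(P[...,0]>.36)
q=P[m&(P[...,2]>.034)&(P[...,2]<.05)]; print(len(q),cv2.minAreaRect(q[:,:2].astype(np.float32)),np.median(q[:,2]))
```

```text
[ 0.4581 -0.3169  0.1725] [[-0.0054  0.9974  0.0713]
 [-0.0055  0.0713 -0.9974]
 [-1.     -0.0057  0.0051]] 0.05466292683614348
1742 ((0.45032742619514465, -0.31471964716911316), (0.0986604169011116, 0.021722834557294846), 3.3066022396087646) 0.04030425832746362
```

View pics/w2b.png

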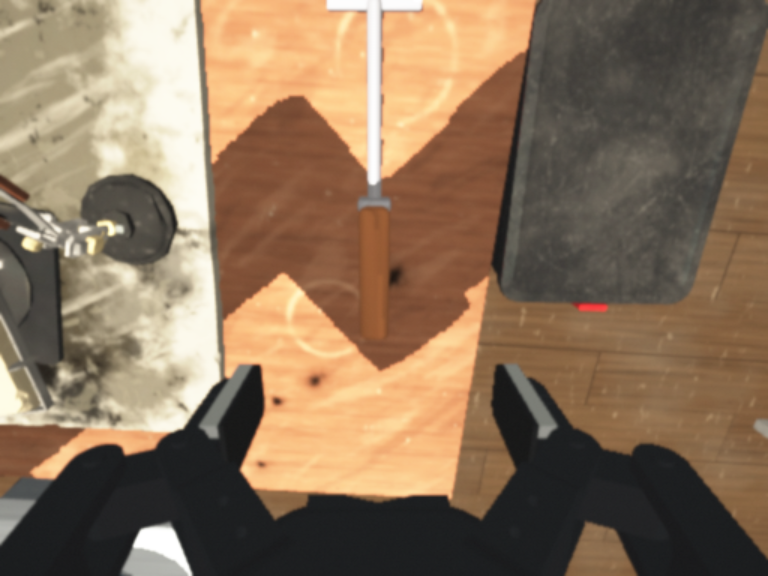

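Wrist depth puts the handle centre at (0.450, -0.315) with yaw of about 3.5°, and it lies straight between the jaws. I'll descend to grasp it 15 mm forward of centre.

Run:
```python
from mv import *
plan([.465,-.3140,.008],down(-86.5),85,n=5)
```

```text
n 5
85, 32.9, 1.7, -0.4, 0.13, 0.05, 0.07,85, 32.9, 1.6, -0.4, 0.13, 0.05, 0.07,85, 32.9, 1.6, -0.4, 0.13, 0.05, 0.07,85, 32.9, 1.6, -0.3, 0.13, 0.05, 0.07,85, 32.9, 1.5, -0.3, 0.13, 0.05, 0.07
```

Call:
move_arm(deltas=[85, 32.9, 1.7, -0.4, 0.1, 0.05, 0.07, 85, 32.9, 1.6, -0.4, 0.1, 0.05, 0.07, 85, 32.9, 1.6, -0.4, 0.1, 0.05, 0.07, 85, 32.9, 1.6, -0.3, 0.1, 0.05, 0.07, 85, 32.9, 1.6, -0.3, 0.1, 0.05, 0.07, 85, 0, 0, 0, 0, 0, 0, 85, 0, 0, 0, 0, 0, 0])

```text
t: 4.55
tcp_pos: [0.4648, -0.3132, 0.0086]
tool_rot: [0.483, 0.516, -0.484, 0.516]
force: [0.7, -1.0, -0.3]
finger_gap: 0.994
```

Call:
move_arm(deltas=[15, 0, 0, 0, 0, 0, 0, 15, 0, 0, 0, 0, 0, 0, 15, 0, 0, 0, 0, 0, 0, 15, 0, 0, 0, 0, 0, 0, 15, 0, 0, 0, 0, 0, 0, 15, 0, 0, 0, 0, 0, 0], force=110)

```text
t: 5.15
tcp_pos: [0.4649, -0.3145, 0.0095]
tool_rot: [0.484, 0.515, -0.484, 0.516]
force: [-0.6, 1.1, 5.2]
finger_gap: 0.238
```

Call:
move_arm(deltas=[15, -10, 0, 0, 0, 0, 0, 15, -30, 0, 0, 0, 0, 0, 15, -40, 0, 0, 0, 0, 0, 15, -40, 0, 0, 0, 0, 0, 15, -40, 0, 0, 0, 0, 0, 15, -30, 0, 0, 0, 0, 0, 15, -10, 0, 0, 0, 0, 0, 15, 0, 0, 0, 0, 0, 0, 15, 0, 0, 0, 0, 0, 0])

```text
t: 6.05
tcp_pos: [0.4636, -0.3129, 0.2068]
tool_rot: [0.484, 0.516, -0.484, 0.514]
force: [0.2, 0.5, -2.4]
finger_gap: 0.242
```

Run:
```python
from mv import *
p,r,s=cur(); print(p,r.as_matrix(),s['finger_gap'],s['force'])
for n,f in(('scene','s3'),('top','t3'),('wrist','w3')): snap(n,f)
a=cv2.imread('pics/s3.png');b=cv2.imread('pics/t3.png')
print(proj(load('s3'),p),proj(load('t3'),p))
cv2.imwrite('pics/c4.png',np.hstack([cv2.resize(a[190:330,220:380],(480,420)),cv2.resize(b[110:240,320:420],(323,420))]))
```

```text
[ 0.4636 -0.3129  0.2068] [[-0.0027  0.998   0.0628]
 [ 0.0012  0.0628 -0.998 ]
 [-1.     -0.0026 -0.0014]] 0.24215213709404895 [ 0.1976  0.4611 -2.45  ]
[[262.7053 270.1898]] [[383.918  183.6743]]
```

View pics/c4.png

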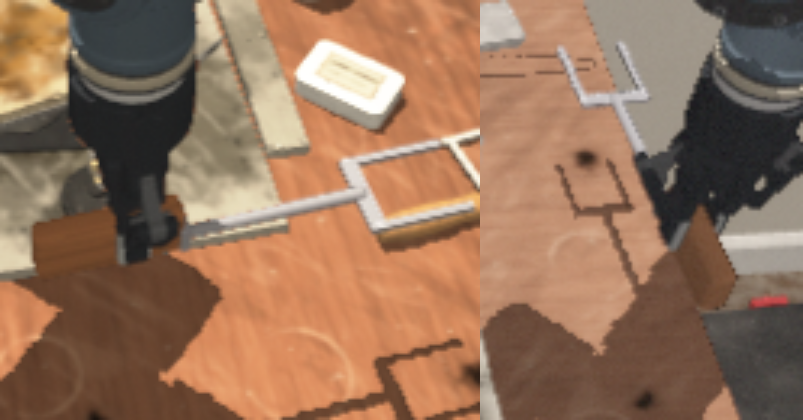

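View pics/w3.png

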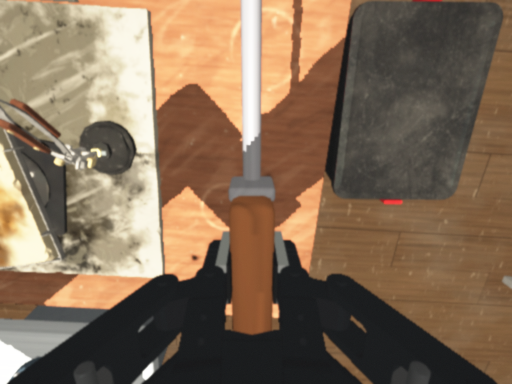

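The fork is held straight: the wrist view shows the shank running up from (252,180). Now I'll measure its pitch and position relative to the tool.

Run:
```python
from mv import *
p,r,_=cur()
for n in('s3','t3','w3'):
    s=load(n);P=cloud(s)
    m=(s['depth']>0)&(P[...,2]>.15)&(P[...,2]<.25)&(P[...,1]<-.2)&(P[...,1]>-.4)&(P[...,0]<.75)&(P[...,0]>.53)
    q=P[m]; L=r.inv().apply(q-p) # tool: x down, y along fork
    sh=L[(abs(L[:,2])<.012)&(L[:,1]<.15)&(L[:,1]>.06)]
    ti=L[(L[:,1]>.165)]
    print(n,len(sh),len(ti))
    if len(sh)>20: print(' shank x(y),z(y) at .1:',np.polyfit(sh[:,1]-.1,sh[:,0],1),np.polyfit(sh[:,1]-.1,sh[:,2],1))
    if len(ti)>20:
        print(' tines x med',np.median(ti[:,0]),'y range',np.percentile(ti[:,1],[1,99]),'z range',np.percentile(ti[:,2],[2,98]))
        for sg in(-1,1):
            t=ti[(ti[:,2]*sg>.02)&(ti[:,1]>.18)]; 
            if len(t)>10: print('  tine',sg,len(t),np.median(t[:,2]),np.polyfit(t[:,1]-.2,t[:,2],1),np.polyfit(t[:,1]-.2,t[:,0],1),t[:,1].max())
```

```text
s3 198 316
 shank x(y),z(y) at .1: [0.0019 0.0006] [-0.0006  0.0018]
 tines x med 0.003862219972472738 y range [0.1653 0.2363] z range [-0.0307  0.0313]
  tine -1 90 -0.02699888386691831 [ 0.0038 -0.0275] [-0.0052  0.0044] 0.23720709214978505
  tine 1 98 0.028919960709649042 [-0.006   0.0285] [0.0088 0.0042] 0.2372522073931134
t3 57 125
 shank x(y),z(y) at .1: [-0.003   0.0011] [-0.005  -0.0048]
 tines x med 0.004228470752595889 y range [0.1651 0.2356] z range [-0.0348  0.0268]
  tine -1 39 -0.032837948860215224 [ 0.0126 -0.0323] [0.0283 0.0045] 0.23841464422421674
  tine 1 37 0.022987044423991975 [0.0009 0.0232] [-0.004   0.0047] 0.2328400659416678
w3 2577 0
 shank x(y),z(y) at .1: [ 0.0032 -0.0001] [-0.0022 -0.001 ]
```

Run:
```python
from mv import *
for n in('scene0','top0'):
    s=load(n);P=cloud(s);ok=s['depth']>0
    H=np.zeros((9,8))
    for i,y in enumerate(np.arange(-.45,.22,.075)):
        for j,x in enumerate(np.arange(.3,.9,.075)):
            m=ok&(P[...,0]>=x)&(P[...,0]<x+.075)&(P[...,1]>=y)&(P[...,1]<y+.075)&(P[...,2]<.6)
            H[i,j]=P[m][:,2].max() if m.sum() else -1
    print(n,'rows y -.45.. cols x .3..\n',H.round(2))
PED=np.array([.475,.3605]);PORT=np.array([.531,.248]);
d=lambda f:np.array([np.cos(np.radians(f)),np.sin(np.radians(f))])
f=116.6; A=PORT-.28*d(f); B=PED-.262*d(f); print(A,B,np.degrees(np.arctan2(*(PED-PORT)[::-1])))
plan([.47,-.15,.22],down(-86.5+92),15,n=14)
plan([*A,.161],down(26.6),15,n=8,p0=[.47,-.15,.22],r0=down(5.5))
```

```text
Traceback (most recent call last):
IndexError: index 8 is out of bounds for axis 1 with size 8
```

Run:
```python
from mv import *
for n in('scene0','top0'):
    s=load(n);P=cloud(s);ok=s['depth']>0
    H=np.zeros((9,8))
    for i,y in enumerate(np.arange(-.45,.22,.075)[:9]):
        for j,x in enumerate(np.arange(.3,.89,.075)[:8]):
            m=ok&(P[...,0]>=x)&(P[...,0]<x+.075)&(P[...,1]>=y)&(P[...,1]<y+.075)&(P[...,2]<.6)
            H[i,j]=np.sort(P[m][:,2])[-2] if m.sum()>2 else -1
    print(n,'rows y -.45.. cols x .3..\n',H.round(2))
PED=np.array([.475,.3605]);PORT=np.array([.531,.248]);
d=lambda f:np.array([np.cos(np.radians(f)),np.sin(np.radians(f))])
f=116.6; A=PORT-.28*d(f); B=PED-.262*d(f); print(A,B,np.degrees(np.arctan2(*(PED-PORT)[::-1])))
plan([.47,-.15,.22],down(-86.5+92),15,n=14)
plan([*A,.161],down(26.6),15,n=8,p0=[.47,-.15,.22],r0=down(5.5))
```

```text
scene0 rows y -.45.. cols x .3..
 [[ 0.01  0.    0.    0.    0.    0.    0.31  0.31]
 [ 0.    0.04  0.04  0.01  0.01  0.01  0.32  0.32]
 [ 0.01  0.    0.    0.01  0.01  0.01  0.32  0.32]
 [ 0.02  0.02  0.17  0.23  0.02  0.03  0.32  0.32]
 [ 0.1   0.1   0.17  0.17  0.02  0.03  0.32  0.32]
 [ 0.1   0.1   0.1   0.02  0.02  0.03  0.31  0.31]
 [ 0.1   0.1   0.1   0.02  0.02  0.06  0.31  0.5 ]
 [ 0.02 -1.    0.1   0.02  0.02  0.09  0.31  0.53]
 [ 0.01  0.01  0.01  0.01  0.01  0.    0.31  0.52]]
top0 rows y -.45.. cols x .3..
 [[0.   0.   0.   0.   0.   0.   0.31 0.31]
 [0.   0.04 0.04 0.01 0.01 0.01 0.32 0.32]
 [0.   0.   0.04 0.01 0.01 0.01 0.32 0.32]
 [0.02 0.02 0.17 0.23 0.02 0.03 0.32 0.32]
 [0.1  0.1  0.17 0.18 0.02 0.03 0.32 0.32]
 [0.1  0.1  0.1  0.02 0.02 0.03 0.31 0.31]
 [0.1  0.1  0.1  0.02 0.02 0.02 0.31 0.49]
 [0.02 0.09 0.1  0.02 0.02 0.09 0.31 0.48]
 [0.01 0.01 0.01 0.01 0.01 0.01 0.31 0.49]]
[ 0.6564 -0.0024] [0.5923 0.1262] 116.46310149906242
n 14
15, -1.0, 1.2, -11.6, -6.56, -0.02, 0.0,15, -1.0, 2.5, -11.4, -6.56, -0.02, 0.0,15, -1.0, 3.8, -11.0, -6.56, -0.02, 0.0,15, -1.0, 5.0, -10.5, -6.56, -0.02, 0.0,15, -1.0, 6.2, -9.9, -6.56, -0.02, 0.0,15, -1.0, 7.3, -9.1, -6.56, -0.02, 0.0,15, -1.0, 8.3, -8.2, -6.56, -0.02, 0.0,15, -1.0, 9.2, -7.2, -6.56, -0.02, 0.0,15, -1.0, 9.9, -6.1, -6.56, -0.02, 0.0,15, -1.0, 10.5, -4.9, -6.56, -0.02, 0.0,15, -1.0, 11.0, -3.7, -6.56, -0.02, 0.0,15, -1.0, 11.4, -2.4, -6.56, -0.02, 0.0,15, -1.0, 11.6, -1.1, -6.56, -0.02, 0.0,15, -1.0, 11.6, 0.2, -6.56, -0.02, 0.0
n 8
15, 7.4, 16.1, 25.0, -2.64, 0.0, 0.0,15, 7.4, 15.0, 25.7, -2.64, 0.0, 0.0,15, 7.4, 13.8, 26.3, -2.64, 0.0, 0.0,15, 7.4, 12.5, 26.9, -2.64, 0.0, 0.0,15, 7.4, 11.3, 27.5, -2.64, 0.0, 0.0,15, 7.4, 10.0, 28.0, -2.64, 0.0, 0.0,15, 7.4, 8.7, 28.4, -2.64, 0.0, 0.0,15, 7.4, 7.4, 28.8, -2.64, 0.0, 0.0
```

A torch stand reaching z = 0.23 is in the way, so I'll carry the fork over it at TCP z = 0.29.

Run:
```python
from mv import *
plan([.464,-.313,.29],down(-86.5),15,n=3)
plan([.50,-.15,.29],down(10),15,n=13,p0=[.464,-.313,.29],r0=down(-86.5))
plan([.6564,-.0024,.28],down(26.6),15,n=7,p0=[.50,-.15,.29],r0=down(10))
```

```text
n 3
15, -27.9, 0.0, -0.0, 0.03, -0.04, 0.06,15, -27.9, 0.1, -0.0, 0.03, -0.04, 0.06,15, -27.9, 0.1, 0.0, 0.03, -0.04, 0.06
n 13
15, 0.0, 3.5, -12.3, -7.42, 0.0, 0.0,15, 0.0, 5.1, -11.8, -7.42, 0.0, 0.0,15, 0.0, 6.6, -11.0, -7.42, 0.0, 0.0,15, 0.0, 7.9, -10.1, -7.42, 0.0, 0.0,15, 0.0, 9.2, -9.0, -7.42, 0.0, 0.0,15, 0.0, 10.3, -7.7, -7.42, 0.0, 0.0,15, 0.0, 11.2, -6.3, -7.42, 0.0, 0.0,15, 0.0, 11.9, -4.8, -7.42, 0.0, 0.0,15, 0.0, 12.4, -3.2, -7.42, 0.0, 0.0,15, 0.0, 12.7, -1.6, -7.42, 0.0, 0.0,15, 0.0, 12.8, 0.0, -7.42, 0.0, 0.0,15, 0.0, 12.7, 1.7, -7.42, 0.0, 0.0,15, 0.0, 12.4, 3.3, -7.42, 0.0, 0.0
n 7
15, 1.4, 16.9, 25.7, -2.37, 0.0, 0.0,15, 1.4, 15.8, 26.3, -2.37, 0.0, 0.0,15, 1.4, 14.7, 27.0, -2.37, 0.0, 0.0,15, 1.4, 13.6, 27.6, -2.37, 0.0, 0.0,15, 1.4, 12.4, 28.1, -2.37, 0.0, 0.0,15, 1.4, 11.3, 28.6, -2.37, 0.0, 0.0,15, 1.4, 10.1, 29.0, -2.37, 0.0, 0.0
```

Call:
move_arm(deltas=[15, -27.9, 0, 0, 0, 0, 0, 15, -27.9, 0, 0, 0, 0, 0, 15, -27.9, 0, 0, 0, 0, 0, 15, 0, 3.5, -12.3, -7.4, 0, 0, 15, 0, 5.1, -11.8, -7.4, 0, 0, 15, 0, 6.6, -11, -7.4, 0, 0, 15, 0, 7.9, -10.1, -7.4, 0, 0, 15, 0, 9.2, -9, -7.4, 0, 0, 15, 0, 10.3, -7.7, -7.4, 0, 0, 15, 0, 11.2, -6.3, -7.4, 0, 0])

```text
t: 7.2
tcp_pos: [0.4835, -0.2252, 0.2902]
tool_rot: [0.208, 0.677, -0.209, 0.675]
force: [1.1, 0.0, -3.1]
finger_gap: 0.24
```

Call:
move_arm(deltas=[15, 0, 11.9, -4.8, -7.4, 0, 0, 15, 0, 12.4, -3.2, -7.4, 0, 0, 15, 0, 12.7, -1.6, -7.4, 0, 0, 15, 0, 12.8, 0, -7.4, 0, 0, 15, 0, 12.7, 1.7, -7.4, 0, 0, 15, 0, 12.4, 3.3, -7.4, 0, 0, 15, 1.4, 16.9, 25.7, -2.4, 0, 0, 15, 1.4, 15.8, 26.3, -2.4, 0, 0, 15, 1.4, 14.7, 27, -2.4, 0, 0, 15, 1.4, 13.6, 27.6, -2.4, 0, 0])

```text
t: 8.2
tcp_pos: [0.5907, -0.0659, 0.2842]
tool_rot: [-0.12, 0.698, 0.12, 0.696]
force: [0.5, -0.6, -1.7]
finger_gap: 0.241
```

Call:
move_arm(deltas=[15, 1.4, 12.4, 28.1, -2.4, 0, 0, 15, 1.4, 11.3, 28.6, -2.4, 0, 0, 15, 1.4, 10.1, 29, -2.4, 0, 0, 15, 30, 0, 0, 0, 0, 0, 15, 30, 0, 0, 0, 0, 0, 15, 30, 0, 0, 0, 0, 0, 15, 15, 0, 0, 0, 0, 0, 15, 0, 0, 0, 0, 0, 0, 15, 0, 0, 0, 0, 0, 0])

```text
t: 9.1
tcp_pos: [0.6573, -0.0037, 0.1757]
tool_rot: [-0.163, 0.689, 0.163, 0.687]
force: [0.2, -0.7, -1.1]
finger_gap: 0.24
```

Run:
```python
from mv import *
p,r,s=cur(); print(p,r.as_matrix(),np.degrees(np.arctan2(*r.as_matrix()[[1,0],2])),s['finger_gap'],s['q'])
snap('scene','s4');snap('top','t4')
a=cv2.imread('pics/s4.png');b=cv2.imread('pics/t4.png')
cv2.imwrite('pics/c5.png',np.hstack([cv2.resize(a[40:240,180:360],(450,500)),cv2.resize(b[100:270,70:280],(617,500))])[:,:1000])
```

```text
[ 0.6573 -0.0037  0.1757] [[-0.0021 -0.4477  0.8942]
 [-0.0008  0.8942  0.4477]
 [-1.      0.0002 -0.0022]] 26.595639210509862 0.2395233731874053 [-0.1748  0.6331  1.3968 -0.0013  1.1136 -0.6384]
```

View pics/c5.png

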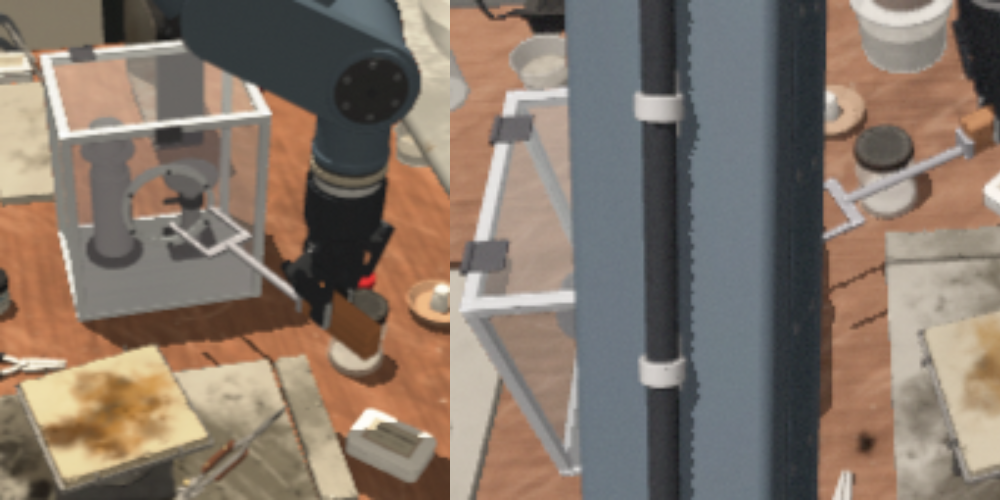

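Run:
```python
from mv import *
s=load('s4');P=cloud(s)
for u,v in [(330,76),(320,88),(300,80),(290,75),(275,65),(262,58),(256,50),(322,100),(322,112),(310,120),(333,120),(312,135)]: print(u,v,P[v,u].round(3))
s=load('t4');P=cloud(s)
m=(s['depth']>0)&(P[...,2]>.27)&(P[...,0]>.2)&(P[...,0]<.7)
q=P[m]
for x in np.arange(.2,.7,.05):
    t=q[(q[:,0]>x)&(q[:,0]<x+.05)]; 
    if len(t): print(x.round(2),'y',np.percentile(t[:,1],[1,99]).round(3),'z',np.percentile(t[:,2],[1,50,99]).round(3))
```

```text
330 76 [ 0.65  -0.065  0.475]
320 88 [ 0.634 -0.058  0.445]
300 80 [ 0.593 -0.048  0.463]
290 75 [ 0.572 -0.046  0.475]
275 65 [ 0.542 -0.038  0.496]
262 58 [ 0.517 -0.033  0.51 ]
256 50 [ 0.505 -0.033  0.528]
322 100 [ 0.65  -0.036  0.401]
322 112 [ 0.652 -0.04   0.372]
310 120 [ 0.63  -0.028  0.345]
333 120 [ 0.685 -0.029  0.338]
312 135 [ 0.636 -0.036  0.307]
0.2 y [0.132 0.226] z [0.475 0.628 0.684]
0.25 y [0.123 0.217] z [0.547 0.695 0.745]
0.3 y [-0.002  0.208] z [0.616 0.736 0.754]
0.35 y [-0.008  0.115] z [0.64  0.673 0.698]
0.4 y [-0.01   0.429] z [0.27  0.609 0.658]
0.45 y [-0.028  0.432] z [0.27  0.528 0.586]
0.5 y [-0.033  0.431] z [0.27  0.521 0.566]
0.55 y [-0.042  0.437] z [0.27  0.273 0.557]
0.6 y [-0.058  0.433] z [0.27  0.342 0.502]
0.65 y [-0.059  0.672] z [0.271 0.296 0.507]
```

```bash
cat >> ov.py <<'E'
from mv import cur
def forkitems(col=(0,255,0),mid=(.004,.2005,0)):
    p,r,_=cur(); m=np.array(mid)
    def w(y,z,x=0): return p+r.apply(m+np.array([x,y,z]))
    T=lambda z:[w(.036,z-.003),w(.036,z+.003),w(-.028,z+.003),w(-.028,z-.003),w(.036,z-.003)]
    L=[T(-.028),T(.028),[w(-.04,-.031),w(-.04,.031),w(-.028,.031),w(-.028,-.031),w(-.04,-.031)],[w(-.04,0),w(-.165,0)]]
    return [(np.array(l),col) for l in L]
E
python3 - <<'E'
from ov import *
it,P,S=cabitems(ped=(.475,.3605),st=(.579,.361))
draw('s4','pics/e4.png',(85,165,200,310),7,it+forkitems())
E
```

```text
(no output)
```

View pics/e4.png

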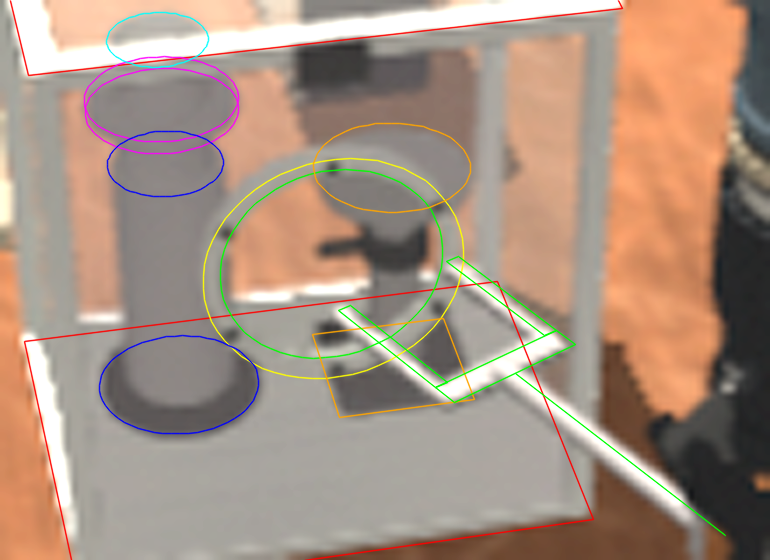

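Fork model and image agree to within 1 px. Now I'll lower to entry height and go in through the port.

Run:
```python
from mv import *
plan([.6564,-.0024,.161],down(26.6),15,n=2)
plan([.5923,.1262,.161],down(26.6),15,n=8,p0=[.6564,-.0024,.161],r0=down(26.6))
```

```text
n 2
15, 8.3, 1.1, -0.5, -0.0, 0.02, 0.06,15, 8.3, 1.1, -0.5, -0.0, 0.02, 0.06
n 8
15, 0.0, 18.0, 0.0, 0.0, 0.0, 0.0,15, 0.0, 18.0, 0.0, 0.0, 0.0, 0.0,15, 0.0, 18.0, 0.0, 0.0, 0.0, 0.0,15, 0.0, 18.0, 0.0, 0.0, 0.0, 0.0,15, 0.0, 18.0, 0.0, 0.0, 0.0, 0.0,15, 0.0, 18.0, 0.0, 0.0, 0.0, 0.0,15, 0.0, 18.0, 0.0, 0.0, 0.0, 0.0,15, 0.0, 18.0, 0.0, 0.0, 0.0, 0.0
```

Call:
move_arm(deltas=[15, 8, 1.1, -0.5, 0, 0, 0, 15, 7, 1.1, -0.5, 0, 0, 0, 15, 0, 10, 0, 0, 0, 0, 15, 0, 16, 0, 0, 0, 0, 15, 0, 16, 0, 0, 0, 0, 15, 0, 16, 0, 0, 0, 0, 15, 0, 12, 0, 0, 0, 0, 15, 0, 0, 0, 0, 0, 0])

```text
t: 10.0
tcp_pos: [0.6228, 0.0628, 0.1619]
tool_rot: [-0.164, 0.688, 0.163, 0.687]
force: [-0.2, -0.1, -2.2]
finger_gap: 0.241
```

Run:
```python
from ov import *
p,r,s=cur(); print(p,s['force'],np.degrees(np.arctan2(*r.as_matrix()[[1,0],2])))
snap('scene','s5')
it,P,S=cabitems(ped=(.475,.3605),st=(.579,.361))
draw('s5','pics/e5.png',(85,165,200,310),7,it+forkitems())
```

```text
[0.6228 0.0628 0.1619] [-0.1512 -0.1055 -2.2157] 26.75919350176013
```

View pics/e5.png

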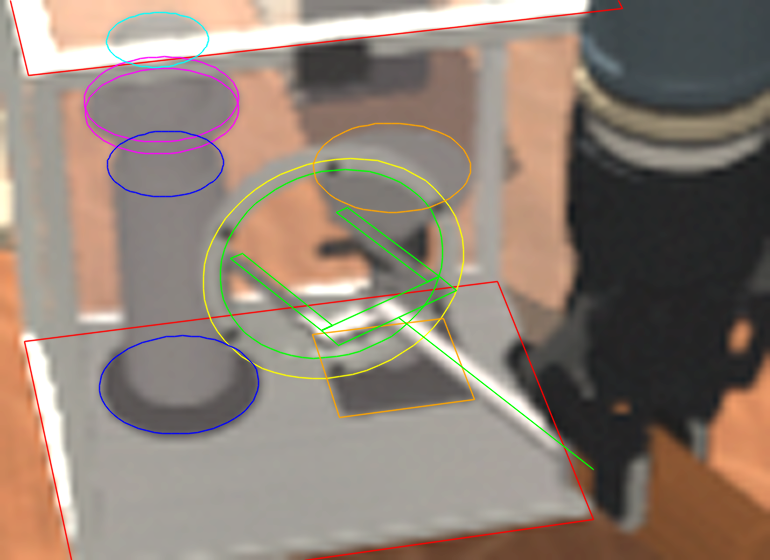

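Tines enter the port opening centred, with no contact force. I'll continue to just short of the barrel.

```bash
cat >> mv.py <<'E'
PED=np.array([.475,.3605]);ST=np.array([.579,.361]);FM=np.array([.004,.2005,0])
def d2(f): return np.array([np.cos(np.radians(f)),np.sin(np.radians(f))])
def tcp_for(M,f,ztop): # M xy of fork mid
    return np.array([*(np.array(M)-.2005*d2(f)),ztop+.004]),down(f-90)
def path(poses,jaw=15,p0=None,r0=None):
    p,r,_=cur()
    if p0 is not None: p,r=p0,r0
    o=[]
    for a,b in poses:
        w=(r.inv()*b).as_rotvec(degrees=True); dl=r.inv().apply(a-p)*1000
        o.append(', '.join(str(x) for x in [jaw]+[round(float(v),1) for v in dl]+[round(float(v),2) for v in w])); p,r=a,b
    print(len(o)); print(',\n'.join(o))
E
python3 - <<'E'
from mv import *
pB,rB=tcp_for(PED-.062*d2(116.5),116.5,.157); print(pB)
plan(pB,rB,15,n=5)
E
```

```text
[0.5921 0.1256 0.161 ]
n 5
15, 0.2, 14.3, 0.1, 0.04, -0.01, 0.02,15, 0.2, 14.3, 0.1, 0.04, -0.01, 0.02,15, 0.2, 14.3, 0.1, 0.04, -0.01, 0.02,15, 0.2, 14.3, 0.1, 0.04, -0.01, 0.02,15, 0.2, 14.3, 0.1, 0.04, -0.01, 0.02
```

Call:
move_arm(deltas=[15, 0.2, 14.3, 0.1, 0, 0, 0, 15, 0.2, 14.3, 0.1, 0, 0, 0, 15, 0.2, 14.3, 0.1, 0, 0, 0, 15, 0.2, 14.3, 0.1, 0, 0, 0, 15, 0.2, 12, 0.1, 0, 0, 0, 15, 0, 0, 0, 0, 0, 0, 15, 0, 0, 0, 0, 0, 0])

```text
t: 10.75
tcp_pos: [0.5937, 0.1228, 0.1608]
tool_rot: [-0.164, 0.688, 0.162, 0.688]
force: [0.3, -0.7, -2.2]
finger_gap: 0.24
```

Run:
```python
from ov import *
p,r,s=cur(); print(p,s['force'],np.degrees(np.arctan2(*r.as_matrix()[[1,0],2])))
snap('scene','s6');snap('wrist','w6')
it,P,S=cabitems(ped=(.475,.3605),st=(.579,.361))
draw('s6','pics/e6.png',(85,165,200,310),7,it+forkitems())
draw('s6','pics/e6r.png',(85,165,200,310),7,[])
```

```text
[0.5937 0.1228 0.1608] [ 0.2684 -0.6706 -2.1628] 26.657366196978394
```

View pics/e6.png

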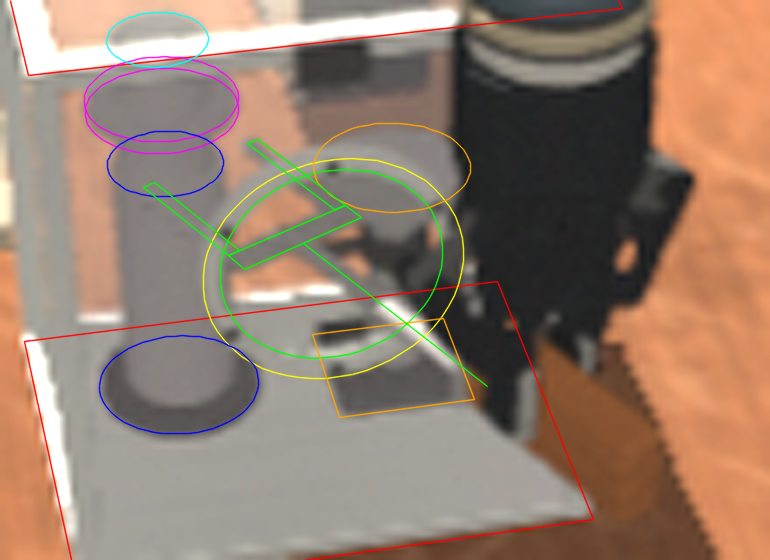

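View pics/e6r.png

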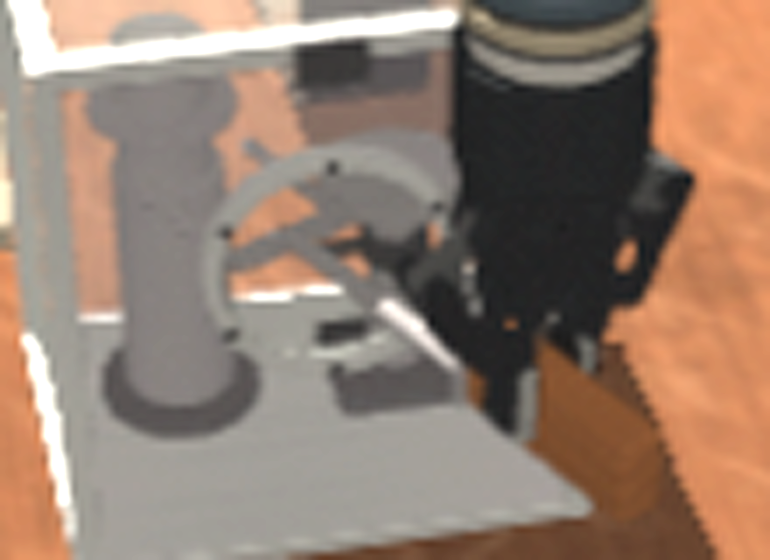

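View pics/w6.png

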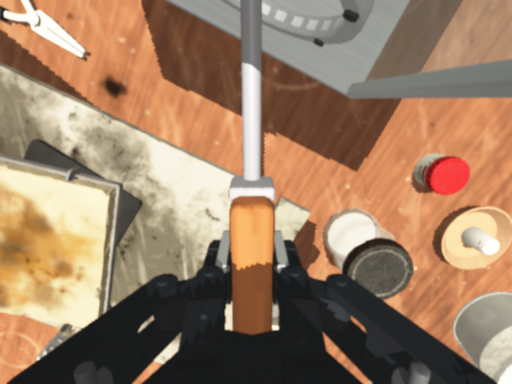

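The collar centre in the image, around (162,100), matches the model, and the visible tine tip at (250,143) matches the fork overlay. Next I'll slide under the collar in small steps.

Run:
```python
from mv import *
ps=[]
for i in range(1,14):
    u=i/13; d=.062*(1-u); f=116.6-8.6*min(1,max(0,(u-.2)/.8)); ps.append(tcp_for(PED-d*d2(f),f,.157))
path(ps); print(ps[-1][0])
```

```text
13
15, -0.3, 8.8, 0.2, -0.01, -0.01, 0.09,
15, 0.0, 4.8, 0.0, 0.0, 0.0, 0.0,
15, 0.0, 4.8, -1.4, 0.33, 0.0, 0.0,
15, 0.0, 4.8, -3.5, 0.83, 0.0, 0.0,
15, 0.0, 4.8, -3.4, 0.83, 0.0, 0.0,
15, -0.0, 4.8, -3.4, 0.83, 0.0, 0.0,
15, 0.0, 4.8, -3.3, 0.83, 0.0, 0.0,
15, 0.0, 4.8, -3.2, 0.83, 0.0, 0.0,
15, 0.0, 4.8, -3.2, 0.83, 0.0, 0.0,
15, 0.0, 4.8, -3.1, 0.83, 0.0, 0.0,
15, 0.0, 4.8, -3.0, 0.83, 0.0, 0.0,
15, 0.0, 4.8, -3.0, 0.83, 0.0, 0.0,
15, 0.0, 4.8, -2.9, 0.83, 0.0, 0.0
[0.537  0.1698 0.161 ]
```

Call:
move_arm(deltas=[15, -0.2, 8.5, 0.2, 0, 0, 0, 15, 0, 4.8, 0, 0, 0, 0, 15, 0, 4.8, -1.4, 0.3, 0, 0, 15, 0, 4.8, -3.5, 0.8, 0, 0, 15, 0, 4.8, -3.4, 0.8, 0, 0, 15, 0, 4.8, -3.4, 0.8, 0, 0, 15, 0, 0, 0, 0, 0, 0])

```text
t: 11.55
tcp_pos: [0.5679, 0.1472, 0.1608]
tool_rot: [-0.147, 0.692, 0.146, 0.691]
force: [1.3, 0.0, -2.4]
finger_gap: 0.238
```

Run:
```python
from ov import *
p,r,s=cur(); print(p,s['force'],s['ft_torque'],np.degrees(np.arctan2(*r.as_matrix()[[1,0],2])))
snap('scene','s7')
it,P,S=cabitems(ped=(.475,.3605),st=(.579,.361))
draw('s7','pics/e7.png',(85,165,200,310),7,it+forkitems())
draw('s7','pics/e7r.png',(85,145,205,275),9,[])
```

```text
[0.5679 0.1472 0.1608] [ 1.2661  0.0479 -2.402 ] [-0.0657 -0.0907 -0.0487] 23.89065376119627
```

View pics/e7.png

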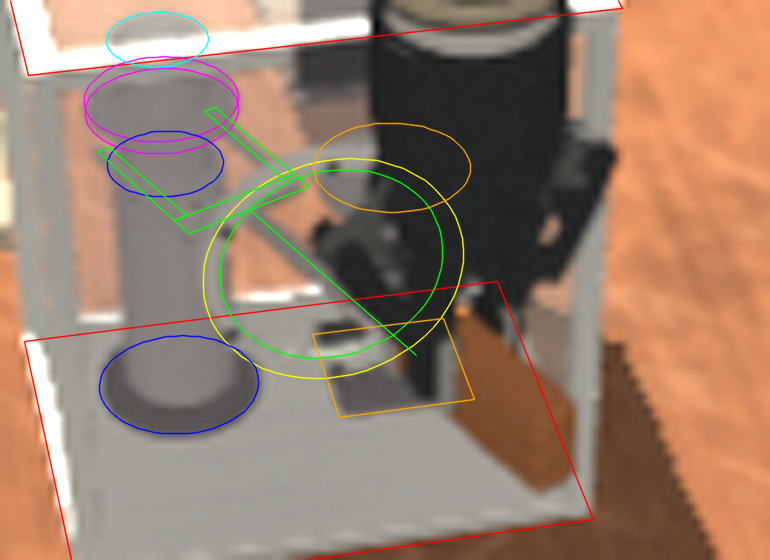

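View pics/e7r.png

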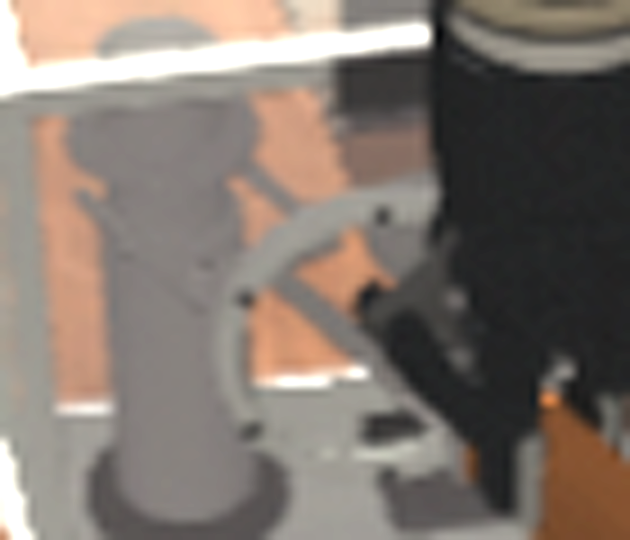

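The tines straddle the barrel, with the left tip showing at (80,195) and the right tine emerging at (255,170). I'll continue.

Run:
```python
from mv import *
ps=[]
p,r,_=cur(); f0=np.degrees(np.arctan2(*r.as_matrix()[[1,0],2]))+90; M=p[:2]+.2005*d2(f0); v=PED-M; print('d',v@d2(f0),'lat',v@d2(f0+90))
d0=v@d2(f0)
for i in range(1,9):
    u=i/8; d=d0*(1-u); f=f0+(108-f0)*u; ps.append(tcp_for(PED-d*d2(f),f,.157))
path(ps); print(ps[-1][0])
```

```text
d 0.0326482442066654 lat -0.0010871620153330224
8
15, -0.1, 4.1, -1.9, 0.74, -0.05, 0.06,
15, 0.0, 4.1, -2.9, 0.74, 0.0, 0.0,
15, 0.0, 4.1, -2.9, 0.74, 0.0, 0.0,
15, 0.0, 4.1, -2.8, 0.74, 0.0, 0.0,
15, 0.0, 4.1, -2.7, 0.74, 0.0, 0.0,
15, 0.0, 4.1, -2.7, 0.74, 0.0, 0.0,
15, 0.0, 4.1, -2.6, 0.74, 0.0, 0.0,
15, 0.0, 4.1, -2.6, 0.74, 0.0, 0.0
[0.537  0.1698 0.161 ]
```

Call:
move_arm(deltas=[15, 0, 4.1, -1.9, 0.7, 0, 0, 15, 0, 4.1, -2.9, 0.7, 0, 0, 15, 0, 4.1, -2.9, 0.7, 0, 0, 15, 0, 4.1, -2.8, 0.7, 0, 0, 15, 0, 4.1, -2.7, 0.8, 0, 0, 15, 0, 0, 0, 0, 0, 0])

```text
t: 12.2
tcp_pos: [0.548, 0.1611, 0.1608]
tool_rot: [-0.125, 0.697, 0.124, 0.696]
force: [-0.1, -1.0, -1.7]
finger_gap: 0.241
```

Run:
```python
from ov import *
from mv import *
p,r,s=cur(); f0=np.degrees(np.arctan2(*r.as_matrix()[[1,0],2]))+90;print(p,s['force'],s['ft_torque'],f0)
M=p[:2]+.2005*d2(f0); v=PED-M; print('d',v@d2(f0),'lat',v@d2(f0+90))
snap('scene','s8')
draw('s8','pics/e8r.png',(80,145,205,275),9,[])
```

```text
[0.548  0.1611 0.1608] [-0.0526 -0.9647 -1.6556] [-0.0674 -0.0386  0.002 ] 110.31488078318753
d 0.011845143490766506 lat -0.0007645227263164686
```

View pics/e8r.png

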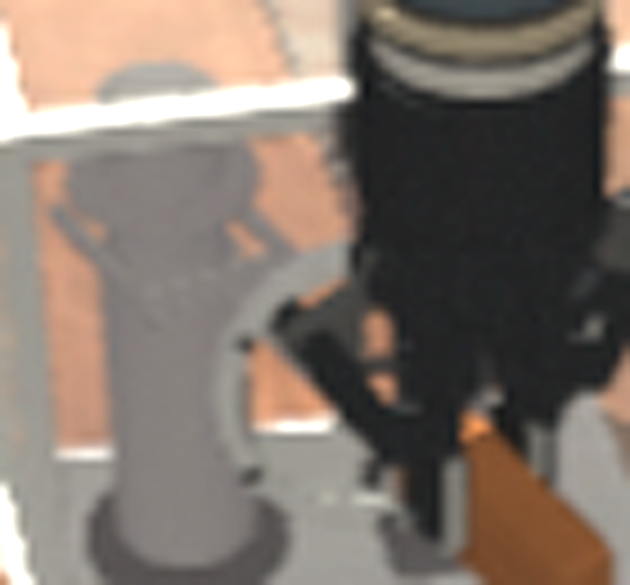

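Call:
move_arm(deltas=[15, 0, 4.1, -2.7, 0.7, 0, 0, 15, 0, 4.1, -2.6, 0.7, 0, 0, 15, 0, 3, -2.2, 0.8, 0, 0, 15, 0, 0, 0, 0, 0, 0, 15, 0, 0, 0, 0, 0, 0])

```text
t: 12.75
tcp_pos: [0.5381, 0.1687, 0.1609]
tool_rot: [-0.112, 0.698, 0.111, 0.698]
force: [-0.3, -0.7, -1.9]
finger_gap: 0.239
```

Run:
```python
from ov import *
from mv import *
p,r,s=cur(); f0=np.degrees(np.arctan2(*r.as_matrix()[[1,0],2]))+90;print(p,s['force'],s['ft_torque'],f0)
M=p[:2]+.2005*d2(f0); v=PED-M; print('d',v@d2(f0),'lat',v@d2(f0+90))
snap('scene','s9');snap('top','t9')
it,P,S=cabitems(ped=(.475,.3605),st=(.579,.361))
draw('s9','pics/e9r.png',(80,145,205,275),9,[])
draw('t9','pics/e9t.png',(150,260,75,200),6,[])
```

```text
[0.5381 0.1687 0.1609] [-0.348  -0.6627 -1.8537] [-0.1387 -0.0333  0.0081] 108.11631692668499
d 0.0013992532610173764 lat 0.00034751764749175356
```

View pics/e9r.png

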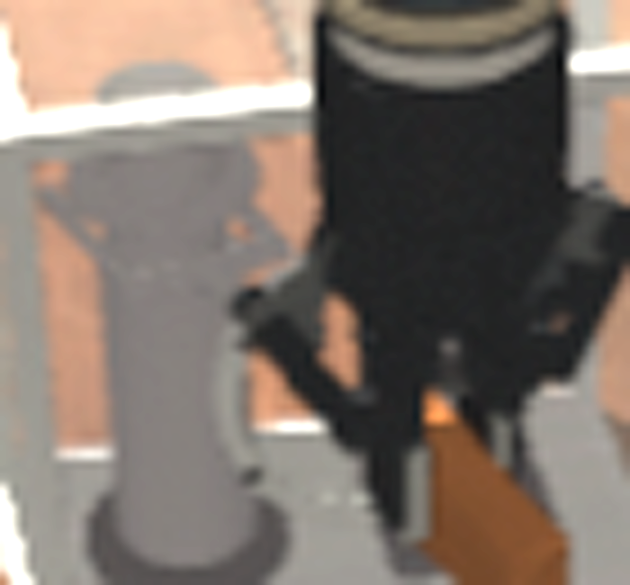

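View pics/e9t.png

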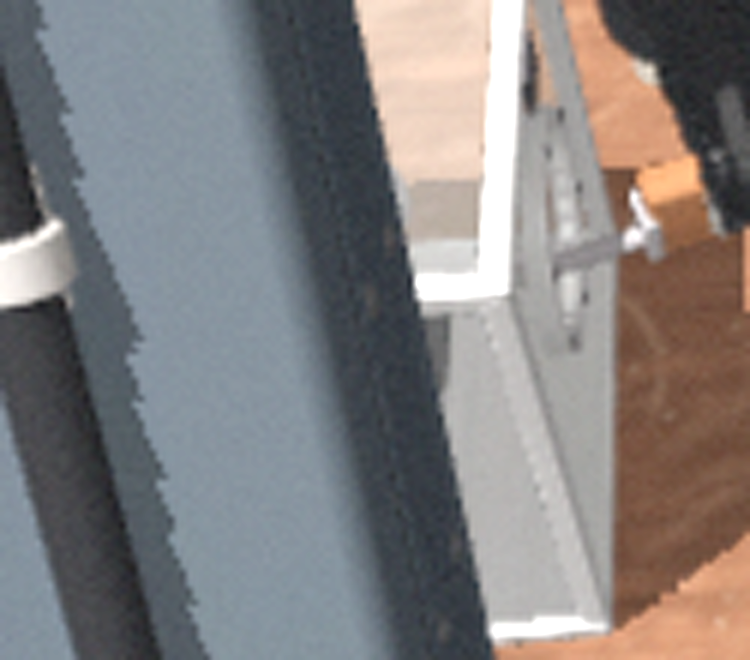

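Fork seated under the collar with symmetric tines. Now a slow lift.

Call:
move_arm(deltas=[15, -2, 0, 0, 0, 0, 0, 15, -2, 0, 0, 0, 0, 0, 15, -1.5, 0, 0, 0, 0, 0, 15, -1, 0, 0, 0, 0, 0, 15, -1, 0, 0, 0, 0, 0, 15, -1, 0, 0, 0, 0, 0, 15, -1, 0, 0, 0, 0, 0])

```text
t: 13.55
tcp_pos: [0.538, 0.1685, 0.1703]
tool_rot: [-0.112, 0.699, 0.111, 0.698]
force: [-0.2, -0.4, -2.5]
finger_gap: 0.239
```

Call:
move_arm(deltas=[15, -1, 0, 0, 0, 0, 0, 15, -1, 0, 0, 0, 0, 0, 15, -1, 0, 0, 0, 0, 0, 15, -1, 0, 0, 0, 0, 0, 15, -1, 0, 0, 0, 0, 0, 15, -1, 0, 0, 0, 0, 0, 15, 0, 0, 0, 0, 0, 0])

```text
t: 14.25
tcp_pos: [0.5382, 0.1687, 0.1764]
tool_rot: [-0.112, 0.698, 0.111, 0.698]
force: [-0.4, 0.8, -3.1]
finger_gap: 0.236
```

Run:
```python
from ov import *
from mv import *
p,r,s=cur(); print(p,s['force'],s['ft_torque'])
snap('scene','s10')
draw('s10','pics/e10r.png',(80,145,205,275),9,[])
```

```text
[0.5382 0.1687 0.1764] [-0.3916  0.7771 -3.1291] [-0.38   -0.112   0.0304]
```

View pics/e10r.png

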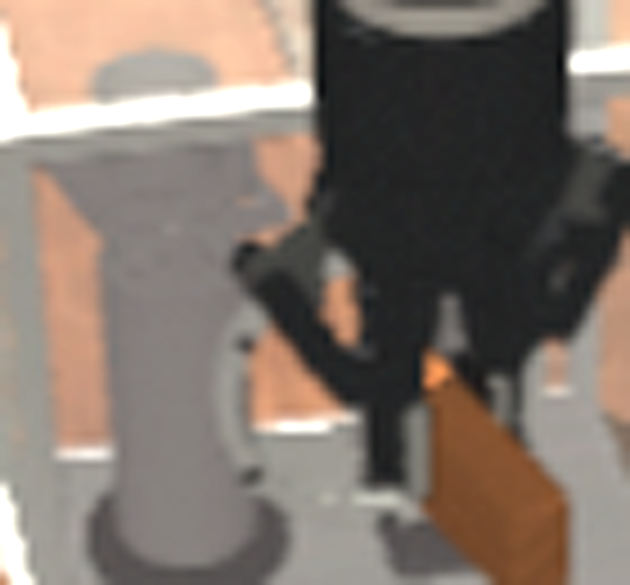

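The flask has lifted: its top rose from row 62 to row 48, and the wrist moment grew by 0.24 N·m. Before swinging, I'll refine the stand-top centre and height from the first images.

Run:
```python
from ov import *
s=load('scene0');P=cloud(s);ok=s['depth']>0
m=ok&(abs(P[...,2])<.01)&(P[...,0]>.67)&(P[...,0]<.74)&(P[...,1]>.2)&(P[...,1]<.4);print('bench z',np.median(P[m][:,2]))
m=ok&(abs(P[...,2]-.125)<.02)&(P[...,1]>.315)&(P[...,1]<.4)&(P[...,0]>.54)&(P[...,0]<.62)
v,u=np.nonzero(m); q=P[m]
for vv in np.unique(v):
    t=q[v==vv]; print(vv,len(t),u[v==vv].min(),u[v==vv].max(),t[:,0].min().round(3),t[:,0].max().round(3),'y',np.median(t[:,1]).round(3),'z',np.median(t[:,2]).round(4))
it,_,S=cabitems(ped=(.475,.3605),st=(.579,.361),zt=.126)
draw('scene0','pics/f1.png',(95,150,235,280),12,it); draw('scene0','pics/f1r.png',(95,150,235,280),12,[])
draw('top0','pics/f2.png',(165,220,105,165),10,[i for i in it[-2:]])
```

```text
bench z 0.00011345483978604962
110 9 246 254 0.547 0.573 y 0.355 z 0.1239
111 12 246 257 0.547 0.58 y 0.35 z 0.1248
112 13 246 258 0.546 0.583 y 0.344 z 0.1243
113 15 246 260 0.547 0.588 y 0.337 z 0.125
114 14 247 260 0.548 0.588 y 0.331 z 0.1242
115 14 248 261 0.551 0.589 y 0.326 z 0.1238
116 13 250 262 0.557 0.592 y 0.323 z 0.1208
117 8 253 260 0.563 0.585 y 0.321 z 0.1195
```

View pics/f1.png

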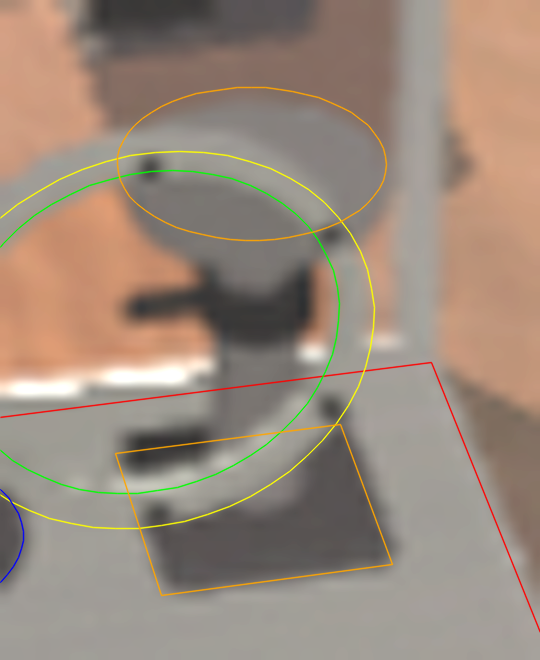

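View pics/f1r.png

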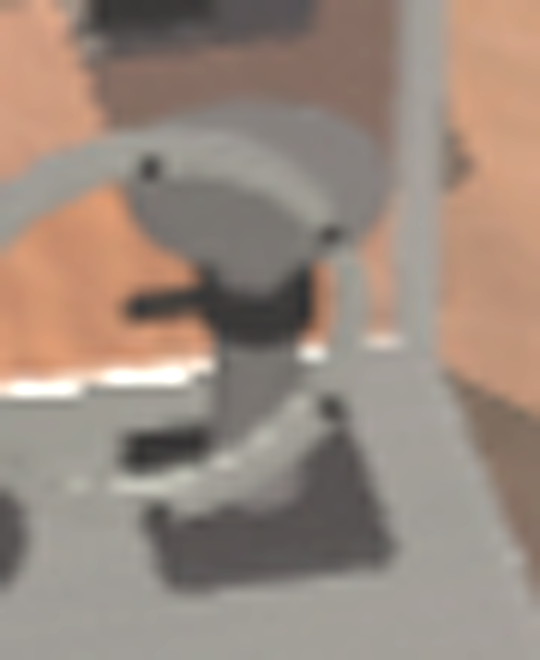

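View pics/f2.png

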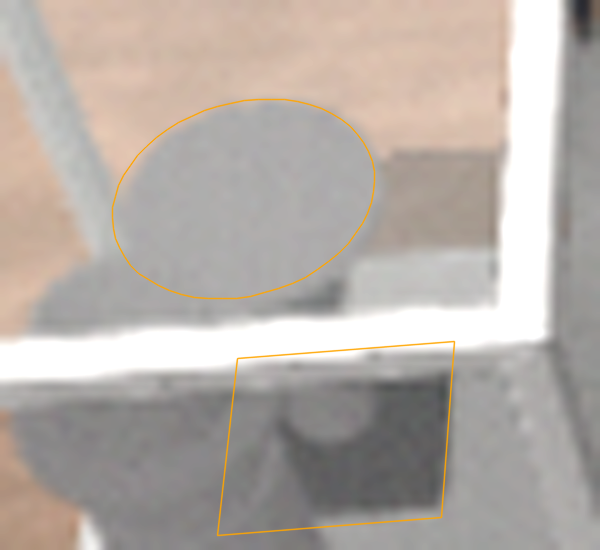

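```bash
sed -i 's/ST=np.array(\[.579,.361\])/ST=np.array([.580,.358])/' mv.py
python3 - <<'E'
from mv import *
p,r,_=cur(); f0=np.degrees(np.arctan2(*r.as_matrix()[[1,0],2]))+90
F0=p[:2]+(.2005+.0014)*d2(f0)
ps=[]; N=28
for i in range(1,N+1):
    t=i/N; u=t*t*(3-2*t)
    f=f0+(72-f0)*u; F=F0+(ST-F0)*u
    M=F-.0014*d2(f); ps.append((np.array([*(M-.2005*d2(f)),.1834]),down(f-90)))
path(ps,p0=np.array([p[0],p[1],.1834]),r0=down(f0-90)); print(ps[-1][0])
E
```

```text
28
15, 0.0, -0.1, -0.1, 0.13, 0.0, 0.0,
15, 0.0, -0.4, -0.3, 0.39, 0.0, 0.0,
15, 0.0, -0.6, -0.5, 0.63, 0.0, 0.0,
15, 0.0, -0.7, -0.7, 0.85, 0.0, 0.0,
15, 0.0, -0.9, -0.8, 1.04, 0.0, 0.0,
15, 0.0, -1.0, -0.9, 1.22, 0.0, 0.0,
15, 0.0, -1.0, -1.0, 1.38, 0.0, 0.0,
15, 0.0, -1.0, -1.1, 1.52, 0.0, 0.0,
15, 0.0, -0.9, -1.1, 1.63, 0.0, 0.0,
15, 0.0, -0.8, -1.2, 1.73, 0.0, 0.0,
15, 0.0, -0.7, -1.2, 1.81, 0.0, 0.0,
15, 0.0, -0.6, -1.2, 1.87, 0.0, 0.0,
15, 0.0, -0.4, -1.2, 1.91, 0.0, 0.0,
15, 0.0, -0.2, -1.2, 1.93, 0.0, 0.0,
15, 0.0, -0.0, -1.2, 1.93, 0.0, 0.0,
15, 0.0, 0.2, -1.2, 1.91, 0.0, 0.0,
15, 0.0, 0.3, -1.2, 1.87, 0.0, 0.0,
15, 0.0, 0.5, -1.1, 1.81, 0.0, 0.0,
15, 0.0, 0.6, -1.1, 1.73, 0.0, 0.0,
15, 0.0, 0.7, -1.1, 1.63, 0.0, 0.0,
15, 0.0, 0.8, -1.0, 1.52, 0.0, 0.0,
15, 0.0, 0.8, -0.9, 1.38, 0.0, 0.0,
15, 0.0, 0.8, -0.8, 1.22, 0.0, 0.0,
15, 0.0, 0.7, -0.7, 1.04, 0.0, 0.0,
15, 0.0, 0.6, -0.6, 0.85, 0.0, 0.0,
15, 0.0, 0.5, -0.5, 0.63, 0.0, 0.0,
15, 0.0, 0.3, -0.3, 0.39, 0.0, 0.0,
15, 0.0, 0.1, -0.1, 0.13, 0.0, 0.0
[0.5176 0.166  0.1834]
```

Call:
move_arm(deltas=[15, -1, 0, 0, 0, 0, 0, 15, -2, 0, 0, 0, 0, 0, 15, -2, 0, 0, 0, 0, 0, 15, -1.5, 0, 0, 0, 0, 0, 15, -0.5, 0, 0, 0, 0, 0])

```text
t: 14.8
tcp_pos: [0.5383, 0.1687, 0.1836]
tool_rot: [-0.112, 0.698, 0.111, 0.698]
force: [-0.8, 0.3, -3.7]
finger_gap: 0.24
```

Call:
move_arm(deltas=[15, 0, -0.1, -0.1, 0.13, 0, 0, 15, 0, -0.4, -0.3, 0.39, 0, 0, 15, 0, -0.6, -0.5, 0.63, 0, 0, 15, 0, -0.7, -0.7, 0.85, 0, 0, 15, 0, -0.9, -0.8, 1.04, 0, 0, 15, 0, -1, -0.9, 1.22, 0, 0, 15, 0, -1, -1, 1.38, 0, 0, 15, 0, -1, -1.1, 1.52, 0, 0, 15, 0, -0.9, -1.1, 1.63, 0, 0, 15, 0, -0.8, -1.2, 1.73, 0, 0])

```text
t: 15.8
tcp_pos: [0.5323, 0.1595, 0.1833]
tool_rot: [-0.046, 0.706, 0.045, 0.705]
force: [-1.0, 0.2, -4.1]
finger_gap: 0.238
```

Call:
move_arm(deltas=[15, 0, -0.7, -1.2, 1.81, 0, 0, 15, 0, -0.6, -1.2, 1.87, 0, 0, 15, 0, -0.4, -1.2, 1.91, 0, 0, 15, 0, -0.2, -1.2, 1.93, 0, 0, 15, 0, 0, -1.2, 1.93, 0, 0, 15, 0, 0.2, -1.2, 1.91, 0, 0, 15, 0, 0.3, -1.2, 1.87, 0, 0, 15, 0, 0.5, -1.1, 1.81, 0, 0, 15, 0, 0.6, -1.1, 1.73, 0, 0, 15, 0, 0.7, -1.1, 1.63, 0, 0])

```text
t: 16.8
tcp_pos: [0.5209, 0.1602, 0.1833]
tool_rot: [0.067, 0.704, -0.068, 0.704]
force: [0.3, -0.5, -3.9]
finger_gap: 0.238
```

Call:
move_arm(deltas=[15, 0, 0.8, -1, 1.52, 0, 0, 15, 0, 0.8, -0.9, 1.38, 0, 0, 15, 0, 0.8, -0.8, 1.22, 0, 0, 15, 0, 0.7, -0.7, 1.04, 0, 0, 15, 0, 0.6, -0.6, 0.85, 0, 0, 15, 0, 0.5, -0.5, 0.63, 0, 0, 15, 0, 0.3, -0.3, 0.39, 0, 0, 15, 0, 0.1, -0.1, 0.13, 0, 0, 15, 0, 0, 0, 0, 0, 0, 15, 0, 0, 0, 0, 0, 0])

```text
t: 17.8
tcp_pos: [0.5176, 0.1658, 0.1833]
tool_rot: [0.11, 0.698, -0.111, 0.698]
force: [0.8, -1.2, -3.7]
finger_gap: 0.237
```

Run:
```python
from ov import *
from mv import *
p,r,s=cur(); f=np.degrees(np.arctan2(*r.as_matrix()[[1,0],2]))+90; print(p,s['force'],s['ft_torque'],f)
F=p[:2]+.2019*d2(f); print('flask est',F)
snap('scene','s11');snap('top','t11')
draw('s11','pics/e11r.png',(70,150,205,300),8,[])
zu=p[2]-.004
draw('s11','pics/e11.png',(70,150,205,300),8,[(circ(F,.034,zu),(255,0,255)),(circ(F,.034,zu+.006),(255,0,255)),(circ(F,.022,zu+.036),(255,255,0)),(circ(ST,.036,.125),(0,165,255)),(circ(F,.022,zu-.028),(255,255,0))])
draw('t11','pics/e11t.png',(150,260,75,200),6,[])
```

```text
[0.5176 0.1658 0.1833] [ 0.7939 -1.1543 -3.6962] [-0.4182  0.1313 -0.0157] 72.01920636910518
flask est [0.5799 0.3578]
```

View pics/e11r.png

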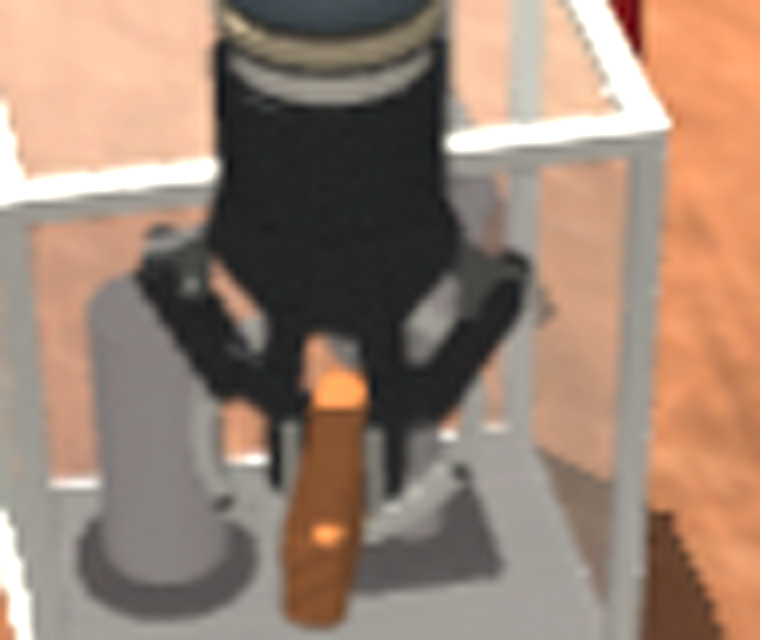

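View pics/e11.png

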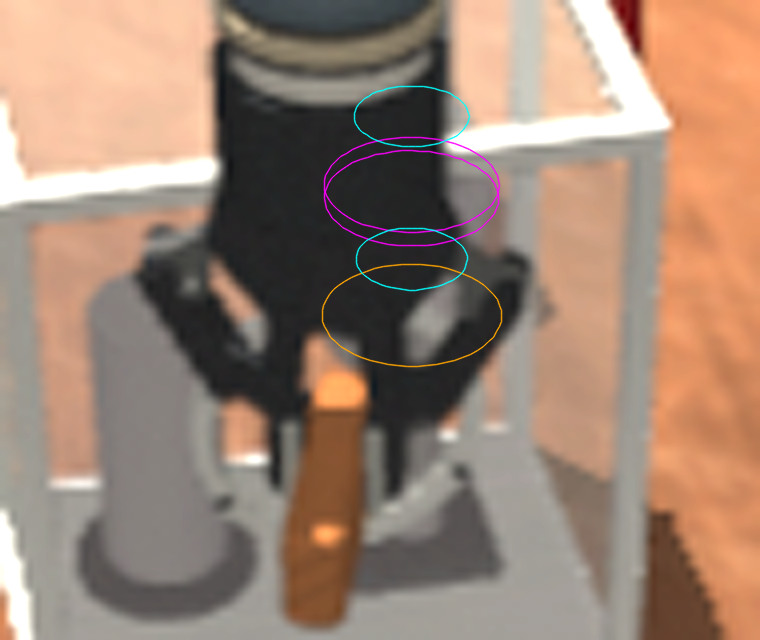

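View pics/e11t.png

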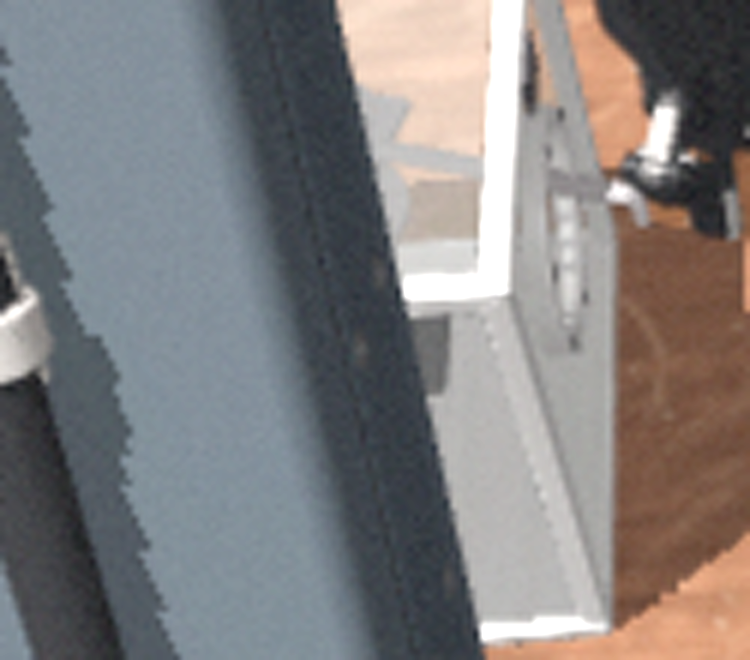

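Only the collar's right edge is visible here, at (498,190), and it agrees with the model. The gripper hides the rest. I'll lower to about 8 mm above the expected contact, then creep and feel for it.

Call:
move_arm(deltas=[15, 1.5, 0, 0, 0, 0, 0, 15, 3, 0, 0, 0, 0, 0, 15, 4, 0, 0, 0, 0, 0, 15, 4, 0, 0, 0, 0, 0, 15, 3, 0, 0, 0, 0, 0, 15, 1.5, 0, 0, 0, 0, 0, 15, 0.8, 0, 0, 0, 0, 0, 15, 0, 0, 0, 0, 0, 0])

```text
t: 18.7
tcp_pos: [0.5176, 0.1658, 0.1654]
tool_rot: [0.11, 0.699, -0.111, 0.698]
force: [-0.1, -0.0, -3.8]
finger_gap: 0.241
```

```bash
cat > q.py <<'E'
from mv import *
p,r,s=cur(); f=np.degrees(np.arctan2(*r.as_matrix()[[1,0],2]))+90
T=np.array(s['ft_torque']); a=np.array([np.sin(np.radians(f)),-np.cos(np.radians(f)),0])
print('t',round(s['t'],2),p,'F',s['force'],'pitch moment',(T@a).round(3),'f',round(f,2))
E
python3 q.py
```

```text
t 18.7 [0.5176 0.1658 0.1654] F [-0.1329 -0.0054 -3.8367] pitch moment -0.43 f 72.02
```

Call:
move_arm(deltas=[15, 0.8, 0, 0, 0, 0, 0, 15, 0.8, 0, 0, 0, 0, 0, 15, 0.8, 0, 0, 0, 0, 0, 15, 0.8, 0, 0, 0, 0, 0, 15, 0.8, 0, 0, 0, 0, 0, 15, 0, 0, 0, 0, 0, 0])

```text
t: 19.3
tcp_pos: [0.5175, 0.1658, 0.1614]
tool_rot: [0.11, 0.699, -0.111, 0.698]
force: [0.3, 0.4, -4.5]
finger_gap: 0.237
```

```bash
python3 q.py
```

```text
t 19.3 [0.5175 0.1658 0.1614] F [ 0.257   0.4176 -4.5098] pitch moment -0.371 f 72.02
```

Call:
move_arm(deltas=[15, 0.6, 0, 0, 0, 0, 0, 15, 0.6, 0, 0, 0, 0, 0, 15, 0.6, 0, 0, 0, 0, 0, 15, 0, 0, 0, 0, 0, 0])

```text
t: 19.7
tcp_pos: [0.5175, 0.1658, 0.1596]
tool_rot: [0.11, 0.699, -0.111, 0.698]
force: [-1.2, -0.3, -4.9]
finger_gap: 0.242
```

```bash
python3 q.py
```

```text
t 19.7 [0.5175 0.1658 0.1596] F [-1.2133 -0.3214 -4.9314] pitch moment -0.395 f 72.02
```

Call:
move_arm(deltas=[15, 0.6, 0, 0, 0, 0, 0, 15, 0.6, 0, 0, 0, 0, 0, 15, 0.6, 0, 0, 0, 0, 0, 15, 0, 0, 0, 0, 0, 0])

```text
t: 20.1
tcp_pos: [0.5175, 0.1658, 0.1578]
tool_rot: [0.11, 0.699, -0.111, 0.698]
force: [0.9, 0.1, -4.3]
finger_gap: 0.239
```

```bash
python3 q.py
```

```text
t 20.1 [0.5175 0.1658 0.1578] F [ 0.9008  0.0509 -4.271 ] pitch moment -0.442 f 72.02
```

Call:
move_arm(deltas=[15, 0.6, 0, 0, 0, 0, 0, 15, 0.6, 0, 0, 0, 0, 0, 15, 0.6, 0, 0, 0, 0, 0, 15, 0, 0, 0, 0, 0, 0])

```text
t: 20.5
tcp_pos: [0.5178, 0.1658, 0.1563]
tool_rot: [0.11, 0.698, -0.111, 0.699]
force: [-0.9, -0.6, -2.5]
finger_gap: 0.237
```

```bash
python3 q.py
```

```text
t 20.5 [0.5178 0.1658 0.1563] F [-0.9285 -0.6465 -2.4642] pitch moment -0.256 f 72.01
```

Call:
move_arm(deltas=[15, 0.6, 0, 0, 0, 0, 0, 15, 0.6, 0, 0, 0, 0, 0, 15, 0, 0, 0, 0, 0, 0])

```text
t: 20.8
tcp_pos: [0.5176, 0.1658, 0.1549]
tool_rot: [0.11, 0.698, -0.111, 0.698]
force: [-0.2, -0.6, -1.3]
finger_gap: 0.24
```

```bash
python3 q.py
```

```text
t 20.8 [0.5176 0.1658 0.1549] F [-0.2029 -0.5858 -1.2523] pitch moment -0.254 f 72.01
```

Call:
move_arm(deltas=[15, 0.7, 0, 0, 0, 0, 0, 15, 0.7, 0, 0, 0, 0, 0, 15, 0, 0, 0, 0, 0, 0])

```text
t: 21.1
tcp_pos: [0.5177, 0.166, 0.1535]
tool_rot: [0.11, 0.698, -0.111, 0.698]
force: [0.3, -0.8, -2.7]
finger_gap: 0.238
```

```bash
python3 q.py
python3 - <<'E'
from ov import *
snap('scene','s12');snap('top','t12')
draw('s12','pics/e12r.png',(70,150,205,300),8,[])
draw('t12','pics/e12t.png',(150,260,75,200),6,[])
E
```

```text
t 21.1 [0.5177 0.166  0.1535] F [ 0.3225 -0.8373 -2.7486] pitch moment -0.049 f 72.01
```

View pics/e12r.png

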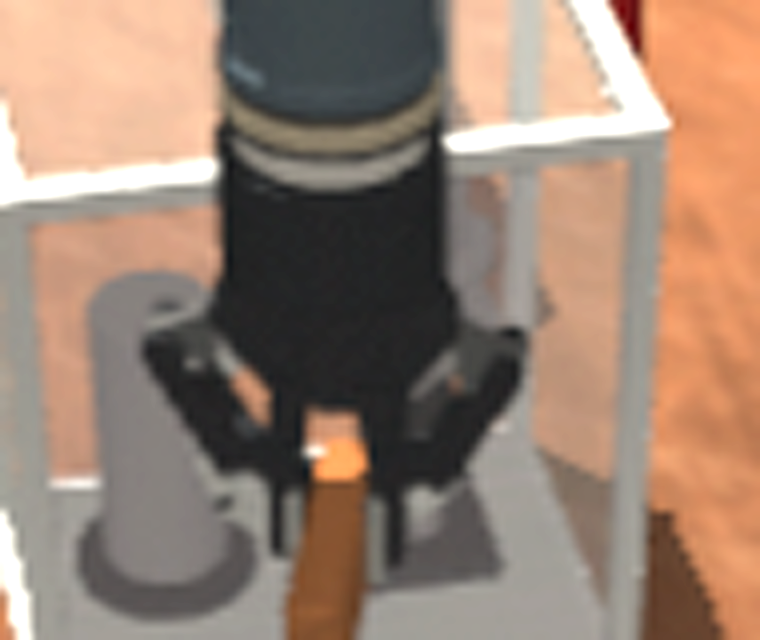

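View pics/e12t.png

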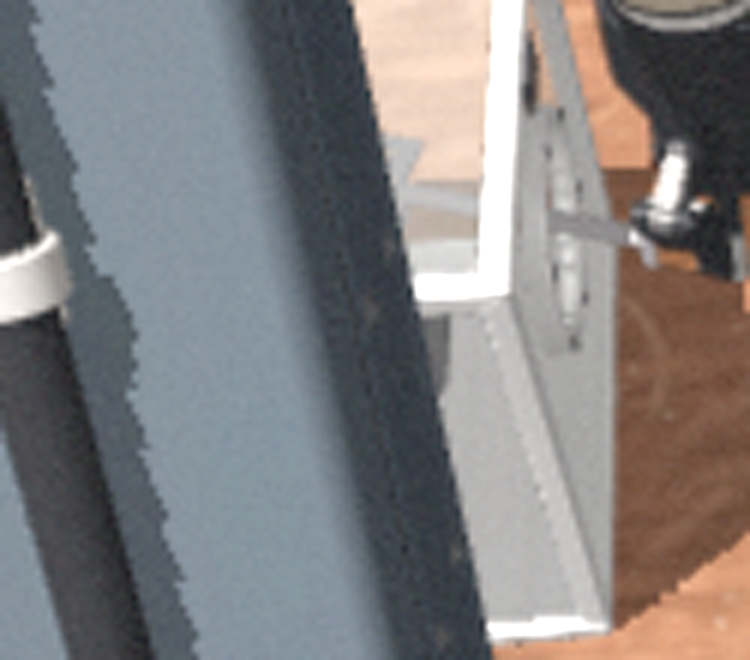

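The wrist moment has dropped to about zero, so the stand carries the flask, with its top at about z = 0.124. I'll lower another 3.5 mm to free the tines, then draw back along the fork axis.

Run:
```python
from mv import *
p,r,_=cur(); f0=72.0; M0=p[:2]+.2005*d2(f0); PORT=np.array([.531,.248])
F=M0+.0005*d2(f0)
fe=np.degrees(np.arctan2(*(F-PORT)[::-1])); print('fe',fe)
ps=[]
for i in range(1,11):
    d=.0005+.06*i/10; f=f0+(fe-f0)*min(1,i/9); ps.append((np.array([*(F-(.2005+d)*d2(f)),.150]),down(f-90)))
path(ps,p0=np.array([p[0],p[1],.150]),r0=down(f0-90)); print(ps[-1][0])
```

```text
fe 65.88121595939866
10
15, 0.0, -6.0, -2.5, 0.68, 0.0, 0.0,
15, 0.0, -6.0, -2.5, 0.68, 0.0, 0.0,
15, 0.0, -6.0, -2.6, 0.68, 0.0, 0.0,
15, 0.0, -6.0, -2.7, 0.68, 0.0, 0.0,
15, 0.0, -6.0, -2.7, 0.68, 0.0, 0.0,
15, 0.0, -6.0, -2.8, 0.68, 0.0, 0.0,
15, 0.0, -6.0, -2.9, 0.68, 0.0, 0.0,
15, 0.0, -6.0, -3.0, 0.68, 0.0, 0.0,
15, 0.0, -6.0, -3.0, 0.68, 0.0, 0.0,
15, 0.0, -6.0, 0.0, 0.0, 0.0, 0.0
[0.4732 0.1189 0.15  ]
```

Call:
move_arm(deltas=[15, 1, 0, 0, 0, 0, 0, 15, 1, 0, 0, 0, 0, 0, 15, 1, 0, 0, 0, 0, 0, 15, 0.5, 0, 0, 0, 0, 0, 15, 0, 0, 0, 0, 0, 0])

```text
t: 21.7
tcp_pos: [0.5175, 0.1658, 0.1499]
tool_rot: [0.11, 0.699, -0.111, 0.698]
force: [-0.1, -0.2, -1.9]
finger_gap: 0.239
```

```bash
python3 q.py
```

```text
t 21.7 [0.5175 0.1658 0.1499] F [-0.0723 -0.2325 -1.947 ] pitch moment -0.088 f 72.02
```

Call:
move_arm(deltas=[15, 0, -3, -1.2, 0.34, 0, 0, 15, 0, -3, -1.3, 0.34, 0, 0, 15, 0, -6, -2.5, 0.68, 0, 0, 15, 0, -6, -2.6, 0.68, 0, 0, 15, 0, -6, -2.7, 0.68, 0, 0, 15, 0, -6, -2.7, 0.68, 0, 0, 15, 0, 0, 0, 0, 0, 0])

```text
t: 22.4
tcp_pos: [0.4943, 0.1411, 0.15]
tool_rot: [0.131, 0.695, -0.132, 0.694]
force: [0.2, -0.7, -1.3]
finger_gap: 0.241
```

```bash
python3 q.py
python3 - <<'E'
from ov import *
snap('scene','s13')
draw('s13','pics/e13r.png',(70,150,205,300),8,[])
E
```

```text
t 22.4 [0.4943 0.1411 0.15  ] F [ 0.1732 -0.7146 -1.2688] pitch moment -0.044 f 68.55
```

View pics/e13r.png

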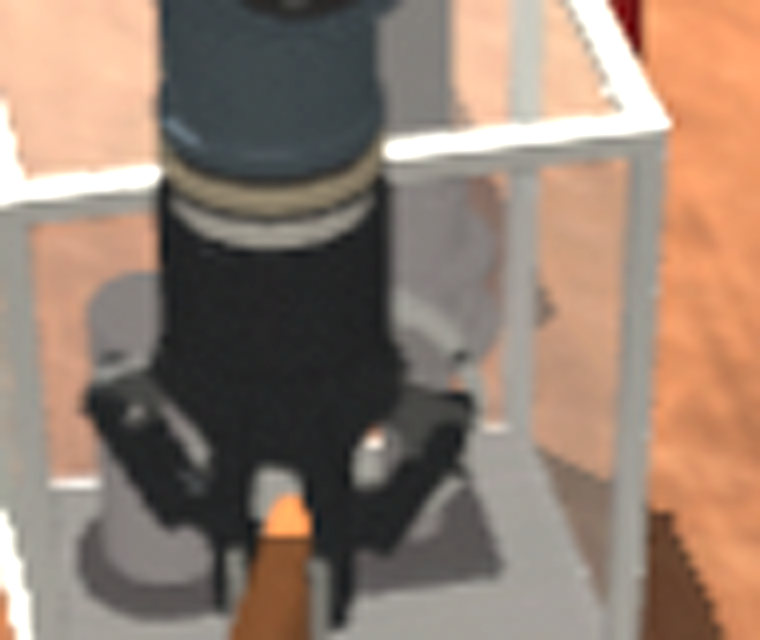

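Flask upright on the stand, with its collar's right edge around (495,230) just inside the disc edge at (502,310). Continuing to draw out.

Run:
```python
from mv import *
p,r,_=cur(); f0=np.degrees(np.arctan2(*r.as_matrix()[[1,0],2]))+90; PORT=np.array([.531,.248])
F=np.array([.57999,.3580]); F=np.array([.5175,.166])+.201*d2(72.)
v=F-p[:2]; print('d',v@d2(f0)-.2005,'lat',v@d2(f0+90),F)
d0=v@d2(f0)-.2005; fe=np.degrees(np.arctan2(*(F-PORT)[::-1]))
ps=[]
for i in range(1,7):
    d=d0+.006*i; f=f0+(fe-f0)*min(1,i/5); ps.append((np.array([*(F-(.2005+d)*d2(f)),.150]),down(f-90)))
path(ps)
```

```text
d 0.031208975838387276 lat 3.200081302500599e-05 [0.5796 0.3572]
6
15, 0.1, -6.0, -2.2, 0.52, -0.0, 0.07,
15, 0.0, -6.0, -2.2, 0.52, 0.0, 0.0,
15, 0.0, -6.0, -2.2, 0.52, 0.0, 0.0,
15, 0.0, -6.0, -2.3, 0.52, 0.0, 0.0,
15, 0.0, -6.0, -2.4, 0.52, 0.0, 0.0,
15, 0.0, -6.0, 0.0, 0.0, 0.0, 0.0
```

Call:
move_arm(deltas=[15, 0, -6, -2.2, 0.52, 0, 0, 15, 0, -6, -2.2, 0.52, 0, 0, 15, 0, -6, -2.2, 0.52, 0, 0, 15, 0, -6, -2.3, 0.52, 0, 0, 15, 0, -6, -2.4, 0.52, 0, 0, 15, 0, -8, 0, 0, 0, 0, 15, 0, 0, 0, 0, 0, 0])

```text
t: 23.15
tcp_pos: [0.4696, 0.1103, 0.1501]
tool_rot: [0.147, 0.692, -0.148, 0.691]
force: [0.6, 0.3, -1.9]
finger_gap: 0.235
```

```bash
python3 q.py
python3 - <<'E'
from mv import *
p,r,_=cur(); f0=np.degrees(np.arctan2(*r.as_matrix()[[1,0],2]))+90; v=np.array([.531,.248])-p[:2]
print('to port along',v@d2(f0),'lat',v@d2(f0+90))
E
```

```text
t 23.15 [0.4696 0.1103 0.1501] F [ 0.6366  0.2661 -1.8756] pitch moment -0.053 f 65.96
to port along 0.15078725896995732 lat 1.0231735028502612e-06
```

Call:
move_arm(deltas=[15, 0, -10, 0, 0, 0, 0, 15, -1, -14, 0, 0, 0, 0, 15, -1, -16, 0, 0, 0, 0, 15, -1, -18, 0, 0, 0, 0, 15, -1, -18, 0, 0, 0, 0, 15, 0, -18, 0, 0, 0, 0, 15, 0, -16, 0, 0, 0, 0, 15, 0, -6, 0, 0, 0, 0, 15, 0, 0, 0, 0, 0, 0])

```text
t: 24.05
tcp_pos: [0.4227, 0.0042, 0.1543]
tool_rot: [0.147, 0.692, -0.148, 0.691]
force: [0.1, 0.2, -1.9]
finger_gap: 0.24
```

```bash
python3 q.py
python3 - <<'E'
from ov import *
snap('scene','s14');snap('top','t14')
draw('s14','pics/e14r.png',(70,190,185,315),6,[])
draw('s14','pics/e14.png',(70,150,205,300),8,[(circ((.5796,.3572),.034,.152),(255,0,255)),(circ((.5796,.3572),.034,.158),(255,0,255)),(circ((.5796,.3572),.022,.188),(255,255,0)),(circ((.58,.358),.036,.124),(0,165,255))])
E
```

```text
t 24.05 [0.4227 0.0042 0.1543] F [ 0.0722  0.2262 -1.9166] pitch moment -0.12 f 65.9
```

View pics/e14r.png

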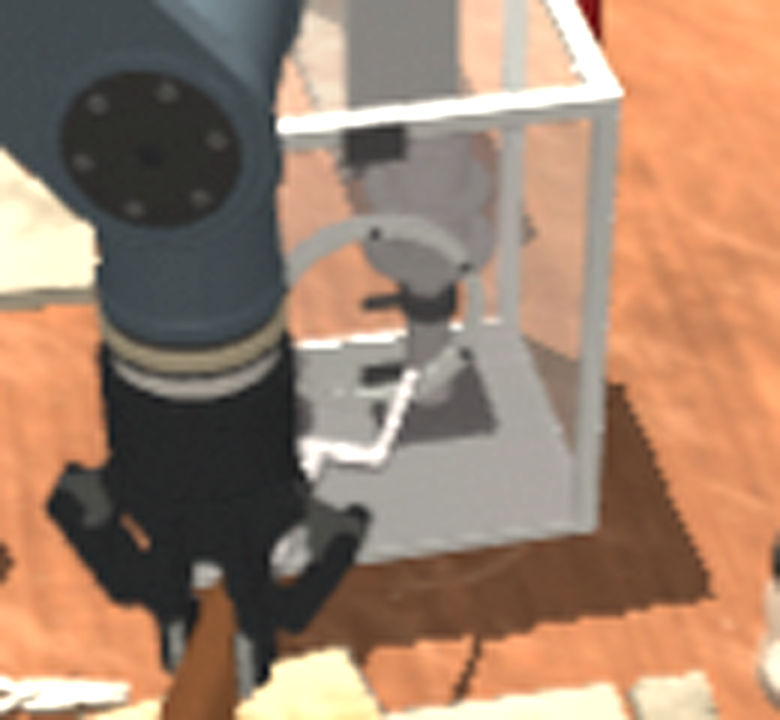

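View pics/e14.png

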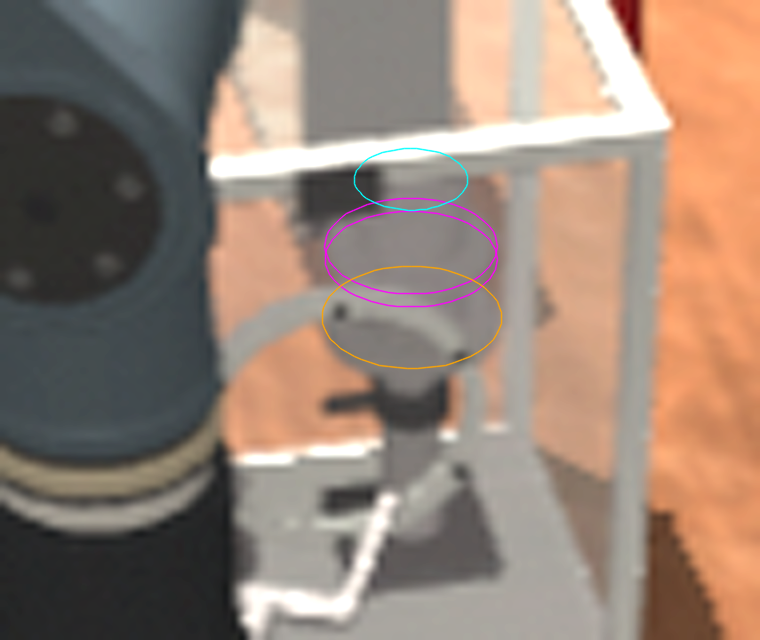

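View pics/t14.png

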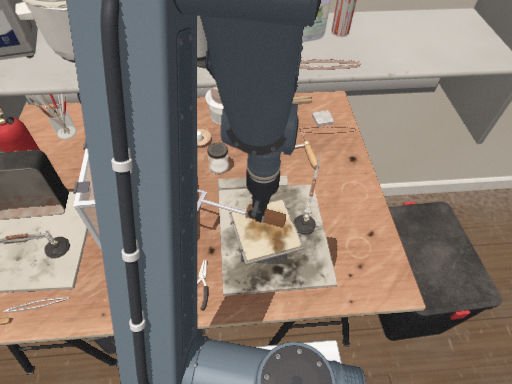

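The flask stands upright on the stand and matches the overlay: collar at (411,250), disc at (411,317). The fork is fully out, with its tip 20 mm clear of the port. I'll carry it back over the torch to its free spot on the bench.

Run:
```python
from mv import *
a=np.array([.4227,.0042,.29]);
plan([.46,-.17,.29],down(-50),15,n=10,p0=a,r0=down(-24.1))
plan([.465,-.3140,.29],down(-86.4),15,n=6,p0=[.46,-.17,.29],r0=down(-50))
```

```text
n 10
15, 0.0, -14.4, 10.5, 2.59, 0.0, 0.0,15, 0.0, -13.9, 11.2, 2.59, 0.0, 0.0,15, 0.0, -13.4, 11.8, 2.59, 0.0, 0.0,15, 0.0, -12.8, 12.4, 2.59, 0.0, 0.0,15, 0.0, -12.3, 12.9, 2.59, 0.0, 0.0,15, 0.0, -11.7, 13.5, 2.59, 0.0, 0.0,15, 0.0, -11.0, 14.0, 2.59, 0.0, 0.0,15, 0.0, -10.4, 14.5, 2.59, 0.0, 0.0,15, 0.0, -9.7, 14.9, 2.59, 0.0, 0.0,15, 0.0, -9.0, 15.3, 2.59, 0.0, 0.0
n 6
15, 0.0, -14.8, 18.9, 6.07, 0.0, -0.0,15, 0.0, -12.7, 20.4, 6.07, 0.0, -0.0,15, 0.0, -10.5, 21.6, 6.07, 0.0, -0.0,15, 0.0, -8.1, 22.6, 6.07, 0.0, -0.0,15, 0.0, -5.7, 23.3, 6.07, 0.0, -0.0,15, 0.0, -3.2, 23.8, 6.07, 0.0, -0.0
```

Call:
move_arm(deltas=[15, -15, 0, 0, 0, 0, 0, 15, -30, 0, 0, 0, 0, 0, 15, -35, 0, 0, 0, 0, 0, 15, -35, 0, 0, 0, 0, 0, 15, -20, 0, 0, 0, 0, 0])

```text
t: 24.65
tcp_pos: [0.4243, 0.0058, 0.2919]
tool_rot: [0.146, 0.69, -0.147, 0.693]
force: [0.8, -0.5, -2.0]
finger_gap: 0.238
```

Call:
move_arm(deltas=[15, 0, -14.4, 10.5, 2.6, 0, 0, 15, 0, -13.9, 11.2, 2.6, 0, 0, 15, 0, -13.4, 11.8, 2.6, 0, 0, 15, 0, -12.8, 12.4, 2.6, 0, 0, 15, 0, -12.3, 12.9, 2.6, 0, 0, 15, 0, -11.7, 13.5, 2.6, 0, 0, 15, 0, -11, 14, 2.6, 0, 0, 15, 0, -10.4, 14.5, 2.6, 0, 0, 15, 0, -9.7, 14.9, 2.6, 0, 0, 15, 0, -9, 15.3, 2.6, 0, 0])

```text
t: 25.65
tcp_pos: [0.4611, -0.1698, 0.2893]
tool_rot: [0.299, 0.641, -0.3, 0.641]
force: [0.8, 0.0, -2.3]
finger_gap: 0.241
```

Call:
move_arm(deltas=[15, 0, -14.8, 18.9, 6, 0, 0, 15, 0, -12.7, 20.4, 6, 0, 0, 15, 0, -10.5, 21.6, 6, 0, 0, 15, 0, -8.1, 22.6, 6, 0, 0, 15, 0, -5.7, 23.3, 6, 0, 0, 15, 0, -3.2, 23.8, 6, 0, 0, 15, 0, 0, 0, 0, 0, 0, 15, 0, 0, 0, 0, 0, 0])

```text
t: 26.45
tcp_pos: [0.4659, -0.3134, 0.2891]
tool_rot: [0.482, 0.517, -0.483, 0.517]
force: [-0.1, -0.6, -1.9]
finger_gap: 0.241
```

Run:
```python
from mv import *
p,r,s=cur(); print(p,r.as_matrix())
plan([.465,-.314,.02],down(-86.4),15,n=8)
```

```text
[ 0.4659 -0.3134  0.2891] [[-0.001   0.9976  0.069 ]
 [ 0.0002  0.069  -0.9976]
 [-1.     -0.001  -0.0003]]
n 8
15, 33.6, -0.1, 0.1, 0.04, -0.0, 0.01,15, 33.6, -0.1, 0.1, 0.04, -0.0, 0.01,15, 33.6, -0.1, 0.1, 0.04, -0.0, 0.01,15, 33.6, -0.1, 0.1, 0.04, -0.0, 0.01,15, 33.6, -0.1, 0.1, 0.04, -0.0, 0.01,15, 33.6, -0.1, 0.1, 0.04, -0.0, 0.01,15, 33.6, -0.1, 0.1, 0.04, -0.0, 0.01,15, 33.6, -0.1, 0.1, 0.04, -0.0, 0.01
```

Before laying it down, the descent stops about 10 mm above the bench.

Call:
move_arm(deltas=[15, 30, 0, 0, 0, 0, 0, 15, 40, 0, 0, 0, 0, 0, 15, 40, 0, 0, 0, 0, 0, 15, 40, 0, 0, 0, 0, 0, 15, 40, 0, 0, 0, 0, 0, 15, 40, 0, 0, 0, 0, 0, 15, 25, 0, 0, 0, 0, 0, 15, 12, 0, 0, 0, 0, 0, 15, 0, 0, 0, 0, 0, 0])

```text
t: 27.35
tcp_pos: [0.4656, -0.312, 0.0213]
tool_rot: [0.482, 0.518, -0.482, 0.516]
force: [0.4, 0.0, -2.3]
finger_gap: 0.238
```

```bash
python3 q.py
```

```text
t 27.35 [ 0.4656 -0.312   0.0213] F [ 0.3544  0.004  -2.3119] pitch moment -0.107 f 4.07
```

Call:
move_arm(deltas=[15, 4, 0, 0, 0, 0, 0, 15, 3, 0, 0, 0, 0, 0, 15, 2, 0, 0, 0, 0, 0, 15, 1, 0, 0, 0, 0, 0, 15, 1, 0, 0, 0, 0, 0, 15, 0, 0, 0, 0, 0, 0])

```text
t: 27.95
tcp_pos: [0.4662, -0.3133, 0.0118]
tool_rot: [0.482, 0.517, -0.483, 0.518]
force: [0.4, 0.8, -2.8]
finger_gap: 0.242
```

```bash
python3 q.py
```

```text
t 27.95 [ 0.4662 -0.3133  0.0118] F [ 0.3664  0.8019 -2.7768] pitch moment -0.075 f 4.02
```

Call:
move_arm(deltas=[15, 0.7, 0, 0, 0, 0, 0, 15, 0.7, 0, 0, 0, 0, 0, 15, 0, 0, 0, 0, 0, 0, 15, 0, 0, 0, 0, 0, 0])

```text
t: 28.35
tcp_pos: [0.4661, -0.3132, 0.0101]
tool_rot: [0.482, 0.517, -0.483, 0.517]
force: [-0.0, -0.3, -1.9]
finger_gap: 0.239
```

```bash
python3 q.py
```

```text
t 28.35 [ 0.4661 -0.3132  0.0101] F [-0.0184 -0.2799 -1.9381] pitch moment -0.111 f 4.02
```

Call:
move_arm(deltas=[15, 0.4, 0, 0, 0, 0, 0, 15, 0.4, 0, 0, 0, 0, 0, 15, 0, 0, 0, 0, 0, 0])

```text
t: 28.65
tcp_pos: [0.4662, -0.3133, 0.0095]
tool_rot: [0.482, 0.517, -0.483, 0.518]
force: [-0.0, -0.3, -0.9]
finger_gap: 0.241
```

```bash
python3 q.py
```

```text
t 28.65 [ 0.4662 -0.3133  0.0095] F [-0.0498 -0.3244 -0.9121] pitch moment 0.009 f 4.02
```

The fork is touching the bench, so I'll release and rise.

Call:
move_arm(deltas=[30, 0, 0, 0, 0, 0, 0, 40, 0, 0, 0, 0, 0, 0, 60, 0, 0, 0, 0, 0, 0, 70, 0, 0, 0, 0, 0, 0, 70, 0, 0, 0, 0, 0, 0, 70, 0, 0, 0, 0, 0, 0, 70, 0, 0, 0, 0, 0, 0])

```text
t: 29.35
tcp_pos: [0.4661, -0.3132, 0.0094]
tool_rot: [0.482, 0.517, -0.483, 0.517]
force: [-1.1, 0.1, 0.1]
finger_gap: 0.818
```

Call:
move_arm(deltas=[70, -10, 0, 0, 0, 0, 0, 70, -25, 0, 0, 0, 0, 0, 70, -40, 0, 0, 0, 0, 0, 70, -45, 0, 0, 0, 0, 0, 70, -45, 0, 0, 0, 0, 0, 70, -45, 0, 0, 0, 0, 0, 70, -30, 0, 0, 0, 0, 0, 70, -10, 0, 0, 0, 0, 0, 70, 0, 0, 0, 0, 0, 0])

```text
t: 30.25
tcp_pos: [0.4666, -0.3133, 0.2613]
tool_rot: [0.482, 0.516, -0.483, 0.519]
force: [-0.2, -0.1, -0.7]
finger_gap: 0.819
```

```bash
python3 q.py
python3 - <<'E'
from ov import *
snap('scene','s15');snap('top','t15')
F=(.5796,.3572);it=[(circ(F,.034,.152),(255,0,255)),(circ(F,.022,.188),(255,255,0)),(circ((.58,.358),.036,.124),(0,165,255))]
draw('s15','pics/e15.png',(70,150,195,300),7,[]); draw('t15','pics/e15t.png',(120,265,75,190),4,it)
for n in('s15','t15'):
    s=load(n);P=cloud(s)
    m=(s['depth']>0)&(P[...,1]<-.24)&(P[...,1]>-.37)&(P[...,0]<.75)&(P[...,0]>.36)
    q=P[m&(P[...,2]>.034)&(P[...,2]<.05)]; print(len(q),cv2.minAreaRect(q[:,:2].astype(np.float32)),np.median(q[:,2]))
    q=P[m&(P[...,2]>.003)&(P[...,2]<.02)&(P[...,0]>.62)&(P[...,0]<.70)]; print('tines z',len(q),np.median(q[:,2]))
E
```

```text
t 30.25 [ 0.4666 -0.3133  0.2613] F [-0.1791 -0.0909 -0.6694] pitch moment -0.034 f 4.03
399 ((0.45276883244514465, -0.31562167406082153), (0.09954646229743958, 0.022814270108938217), 4.545849323272705) 0.03908955592810266
tines z 287 0.005651266423449602
223 ((0.45119211077690125, -0.3104251027107239), (0.09890465438365936, 0.02240297570824623), 3.343066453933716) 0.03899571502251806
tines z 138 0.00567584635358913
```

View pics/e15.png

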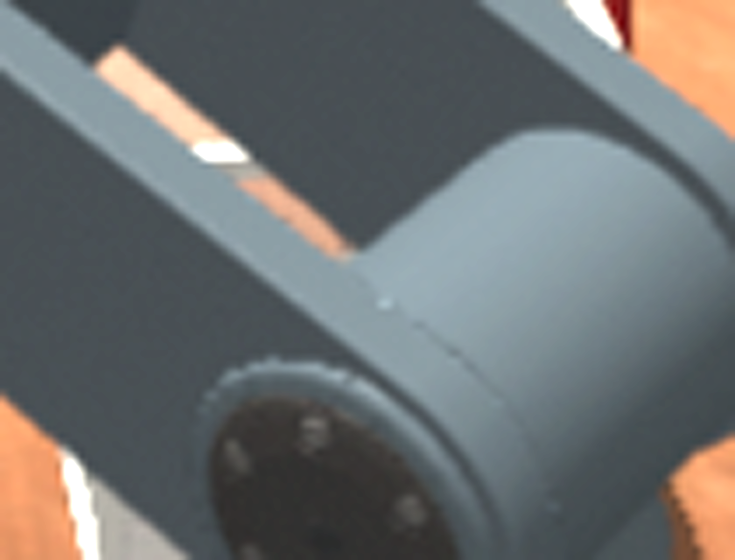

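View pics/s15.png

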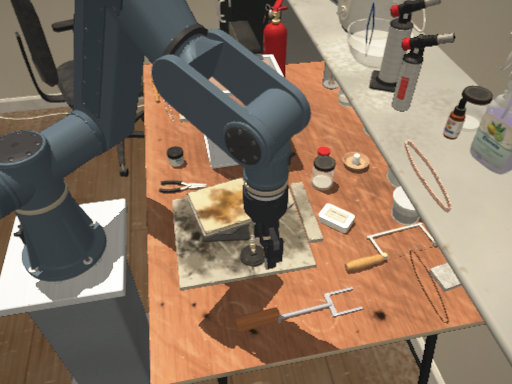

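View pics/e15t.png

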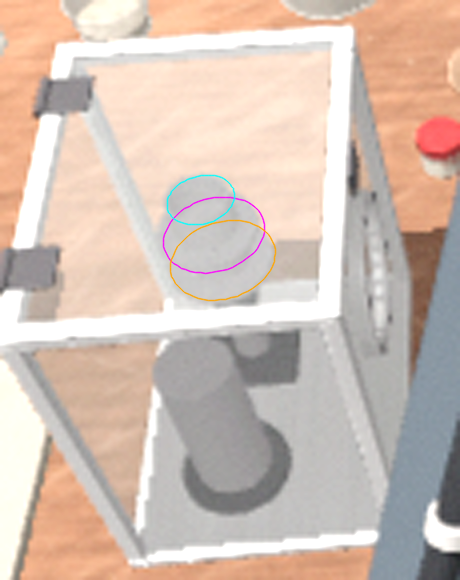

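Run:
```python
from ov import *
F=(.5796,.3572);it=[(circ(F,.034,.152),(255,0,255)),(circ(F,.034,.158),(255,0,255)),(circ(F,.022,.188),(255,255,0)),(circ((.58,.358),.036,.124),(0,165,255))]
draw('t15','pics/e16.png',(158,202,108,152),13,it);draw('t15','pics/e16r.png',(158,202,108,152),13,[])
cv2.imwrite('pics/e16c.png',np.hstack([cv2.resize(cv2.imread('pics/'+n),(400,400)) for n in('e16.png','e16r.png')]))
```

```text
(no output)
```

View pics/e16c.png

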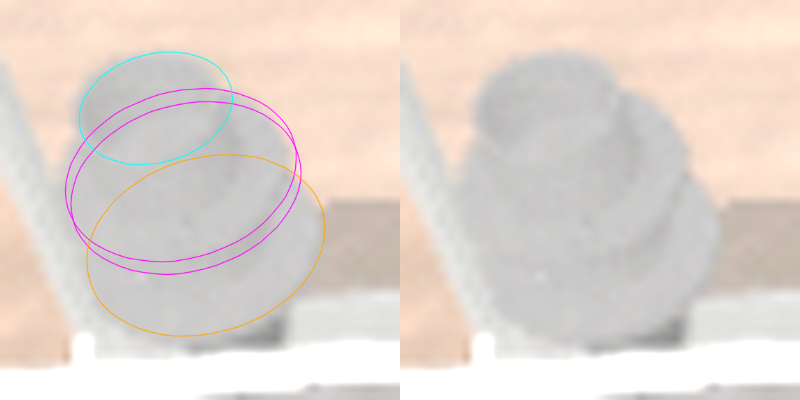

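The flask and disc are offset from the overlay by the same ~6 px (about 1 mm), so they are concentric. Handing in.

```bash
python3 -c "
from station import job
print(job.sign_off())"
```

```text
the job is handed in; nothing more can be done
None
```

The flask now stands upright on the round top of the stand. I handed the job in at about 30 s of the 72 s allowed, and the sign-off gave no verdict.

I took the fork by its handle and went in through the port with no sign of contact. I lifted the flask by its collar and swung it across to the stand. Lowering in 0.6 mm steps, I felt it touch down with the stand top at about z = 0.124 m. I then drew the fork out and laid it back on the bench, almost exactly where it had been.

**Last checks:**
- **Flask:** in the top view it stands upright. Flask and stand top are offset from the model by the same amount, so I judge them centred to within 1–2 mm.
- **Forces:** wrist-force readings at the end of each move never went above about 5.5 N.
- **Fork:** it lies flat, with tine tops at about 6 mm and handle top at about 39–40 mm. It is more than half a metre from the cabinet, and the gripper is clear above it.
- **Other things:** nothing looked moved in the final scene picture; I did not measure each one.

**Disagreements and gaps:**
- The top and scene cameras differed by about 5 mm in y at the fork and 2–3 mm at the cabinet. I relied on comparing things within one image and on touch.
- The arm hid the flask from the scene camera in the last picture, so the final flask check is from the top camera only.

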